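# Soldered boards from the cooling rack to the marking rack, in seating order

### The arm

A 6-joint arm with a two-finger parallel gripper is mounted at the origin on the work surface. World frame = base frame: x ahead of the robot, y to its left, z up, the work surface at z = 0. Lengths are in m, angles in rad, forces in N, time in s.
With the tool pointing down it reaches from about 0.3 to 0.75 m from the base axis. Payload 8.5 kg.
Tool frame: the origin (TCP) lies midway between the tips of the shut fingers; the grasp point (between the pads) lies 19 mm behind it (ctrl.grip_depth is the distance from the TCP to the grasp point, in m); z points along the fingers, y is the direction in which the jaws open and shut (so a half turn about z gives the same grasp; the last joint's range is limited). The gripper opens to 85 mm and grips with 20 to 120 N. Pads are 22 mm wide; open, the fingers measure 114 mm over their backs; the gripper's body (76 mm by 85 mm) begins 54 mm behind the grasp point. The pads swing forward as they close: fully open they stand 13 mm farther back than shut.
Start: joints at [0.98, 0.381, 1.297, -0, 1.464, -0.215], TCP at [0.202, 0.512, 0.231] pointing down, gripper open.
Joint ranges: [-3.11, 3.11], [-0.89, 2.33], [0.22, 2.48], [-1.42, 4.56], [0.17, 2.85], [-2.88, 2.88]. Speed limits (rad/s): [2.39, 2.39, 3.14, 3.14, 3.14, 3.14].

### API

Orientations are given as a unit quaternion [x, y, z, w].
In Python, from bench import readout, viewer, job, ctrl gives the robot as it stands. The module is installed in compiled form; this text tells all that it offers.
- The arm moves only by the tool send_rows, never from a script. Its argument "rows" is a list of rows, each a list of 3 entries, a list of its own where there are three numbers: the opening, from 0 (shut) to 1 (fully open), then the shift along the tool's x, y, z in m, then the turn, a rotation vector about the tool's x, y, z in rad. In form: [[gripper, [tx, ty, tz], [rx, ry, rz]], ...]. A call has 1 to 5 rows; each row shifts and turns the pose as measured when the row begins, along the tool's axes as they then stand; what a row does not reach is not made up. A row lasts 1/10 s, in which the tool goes at most 50 mm and 8.59 degrees, less where a joint would pass 70% of its speed; a pose out of reach is approached as far as the arm can. A call with a gripper value outside its range is refused whole. The fingers move at their own pace and stop on an object; "force" is the grip in N (left out, the last holds). Time passes only in rows, so rows that do not move let the fingers close. It gives the time, the measured TCP pose, the force and the opening at its end, in the units of the state.
- readout.observe(): the state, without advancing time (a new reading comes with each control period).
- viewer.grab_frame(name): name is "scene" or "top" or "wrist"; returns (picture, depth): 480x640x3 uint8, red, green, blue; 480x640 float32, m along the optical axis (not along the pixel's ray), 0 where there is no reading.
- viewer.camera_params(name): a dict with "vertical_fov" (degrees; the focal length in pixels is half the picture's height over the tangent of half this angle, whatever the lens; pixels are square), "cx", "cy" (the principal point, pixels), "eye" and "rotation" of the camera in the world; the wrist camera has in their place "mount" (4x4, takes a point from camera to tool coordinates, whose origin is the TCP and whose axes are the flange's). Camera axes: x right, y down, z forward; pixel columns grow to the right and rows downward; lengths in m; the calibration is good to about 2 mm. A picture is of the moment at which its call begins: read the wrist's pose just before it. camera_params takes no time and is no camera call.
- job.sign_off(): hands the job in, once; it reports no verdict.
The state is a dict: "time_s": time; "q": joint angles; "dq": joint speeds; "joint_torque": joint torques, N m; "eef_pos": TCP position; "eef_rot": TCP orientation; "ft_force": force on the tool from outside, world axes, zero at the start; "ft_torque": the same for the moment, N m; "grip_width": finger opening in m.
Only numpy, scipy, OpenCV 4.12 (cv2) and the standard library are available. Lean on these libraries where they do the work, as an engineer would, in place of code of your own. Each camera call takes 0.05 s, during which the arm holds its last target.

### The job

The class's four finished circuit boards stand in the pale-floored cooling rack in the order in which their makers sit. Move them all to the empty marking rack, one to each bay and in the same order from left to right, so that the teacher still knows whose is whose; each must stand upright on its feet, squarely in the middle of its bay. Do not tip a board over, and leave the soldering-iron stand where it is.

Things in the scene. Friction and masses are not known exactly. Their poses are not given: they have to be found in the camera images.
- amp_mid (a point): Amplifier board: brown, 54 (x) by 42 (y) by 2 mm, with an upright finned aluminium heat sink (38 long, 24 high) along its +y side, two small black cans, a flat chip; 90 g, 51 high in all, on four brass feet 25 long. Point: middle of the bare board, 26 mm above the soles. y runs along the row, z up. Its front and rear edges (-x, +x, 54 apart) are bare for 4 mm and clear of dividers: hold it there.
- alarm_mid (a point): Alarm board: brown, 46 (x) by 40 (y) by 2 mm, with one big round black sounder (27 across, 13 high) near its middle; 70 g, 40 high in all, on four brass feet 25 long. Point: middle of the bare board, 26 mm above the soles. y runs along the row, z up. Its front and rear edges (-x, +x, 46 apart) are bare for 4 mm and clear of dividers: hold it there.
- supply_mid (a point): Power supply board: brown, 58 (x) by 48 (y) by 2 mm, with a dark steel transformer (24 high) on a copper-brown winding, a tall black can, a grey terminal block; 140 g, 51 high in all, on four brass feet 25 long. Point: middle of the bare board, 26 mm above the soles. y runs along the row, z up. Its front and rear edges (-x, +x, 58 apart) are bare for 4 mm and clear of dividers: hold it there.
- counter_mid (a point): Counter board: brown, 50 (x) by 46 (y) by 2 mm, with a dark two-digit display (white segments, 8 high), two flat chips, a small white push button; 70 g, 35 high in all, on four brass feet 25 long. Point: middle of the bare board, 26 mm above the soles. y runs along the row, z up. Its front and rear edges (-x, +x, 50 apart) are bare for 4 mm and clear of dividers: hold it there.
- bay_amp: Bay of the cooling rack where the amplifier board starts: fixed pale heat-proof floor 64 (x, front to back) by 72 (y) by 8 mm. Origin under its middle, 37 mm above the table; top face at 45. The 4 bays form a row along y (+y = robot's left), 76 apart, in an order that varies; 3 mm dividers between them rise 20 above the floors, the end cheeks 23. Front and rear open.
- bay_alarm: Bay of the cooling rack where the alarm board starts: fixed pale heat-proof floor 64 (x, front to back) by 72 (y) by 8 mm. Origin under its middle, 37 mm above the table; top face at 45. The 4 bays form a row along y (+y = robot's left), 76 apart, in an order that varies; 3 mm dividers between them rise 20 above the floors, the end cheeks 23. Front and rear open.
- bay_supply: Bay of the cooling rack where the power supply board starts: fixed pale heat-proof floor 64 (x, front to back) by 72 (y) by 8 mm. Origin under its middle, 37 mm above the table; top face at 45. The 4 bays form a row along y (+y = robot's left), 76 apart, in an order that varies; 3 mm dividers between them rise 20 above the floors, the end cheeks 23. Front and rear open.
- bay_counter: Bay of the cooling rack where the counter board starts: fixed pale heat-proof floor 64 (x, front to back) by 72 (y) by 8 mm. Origin under its middle, 37 mm above the table; top face at 45. The 4 bays form a row along y (+y = robot's left), 76 apart, in an order that varies; 3 mm dividers between them rise 20 above the floors, the end cheeks 23. Front and rear open.
- mark_rack: Marking rack, fixed, empty: aluminium, 74 (x) by 307 mm (y), dark blue floors. Origin mid-underside on the table; +y = robot's left end. Bay centres x 0, y +114, +38, -38, -114 mm; floors 64 (x) by 72 (y), top 45 above the table, like the cooling rack's. 3 mm dividers between bays rise 20 above the floors, end cheeks 23. Front and rear open. Either rack may be the nearer; both rows run about left to right.
- iron_stand: Empty soldering-iron stand, to be left alone: black steel base 130 x 75 mm, yellow sponge, leaning steel spring funnel, 125 mm high, loose, 550 g; to one side of the racks. Origin under the middle of the base.
Mind the look-alikes: they are no part of the job. What is shaped like the part that bears supply_mid but turquoise is not meant.

How it is judged:
At the end, for the whole second after the job is handed in: All four boards at rest in the marking rack, one per bay, left to right as they stood in the cooling rack; each within 15 mm of its bay's middle both ways, on the floor within 5 mm, upright within 0.1 rad, square within 0.3 rad (either way round) (x of amp_mid in the frame of mark_rack between -0.015 and 0.015 m and z of amp_mid in the frame of mark_rack between 0.066 and 0.076 m and (y of amp_mid in the frame of mark_rack between 0.099 and 0.129 m or y of amp_mid in the frame of mark_rack between 0.023 and 0.053 m or y of amp_mid in the frame of mark_rack between -0.053 and -0.023 m or y of amp_mid in the frame of mark_rack between -0.129 and -0.099 m) and angle between each of amp_mid, alarm_mid, supply_mid, counter_mid's own z axis and vertical below 0.1 rad and angle between the x axis of each of amp_mid, alarm_mid, supply_mid, counter_mid and the x axis of mark_rack, either way round below 0.3 rad and linear speed of each of amp_board, alarm_board, supply_board, counter_board below 0.02 m/s and x of alarm_mid in the frame of mark_rack between -0.015 and 0.015 m and z of alarm_mid in the frame of mark_rack between 0.066 and 0.076 m and (y of alarm_mid in the frame of mark_rack between 0.099 and 0.129 m or y of alarm_mid in the frame of mark_rack between 0.023 and 0.053 m or y of alarm_mid in the frame of mark_rack between -0.053 and -0.023 m or y of alarm_mid in the frame of mark_rack between -0.129 and -0.099 m) and x of supply_mid in the frame of mark_rack between -0.015 and 0.015 m and z of supply_mid in the frame of mark_rack between 0.066 and 0.076 m and (y of supply_mid in the frame of mark_rack between 0.099 and 0.129 m or y of supply_mid in the frame of mark_rack between 0.023 and 0.053 m or y of supply_mid in the frame of mark_rack between -0.053 and -0.023 m or y of supply_mid in the frame of mark_rack between -0.129 and -0.099 m) and x of counter_mid in the frame of mark_rack between -0.015 and 0.015 m and z of counter_mid in the frame of mark_rack between 0.066 and 0.076 m and (y of counter_mid in the frame of mark_rack between 0.099 and 0.129 m or y of counter_mid in the frame of mark_rack between 0.023 and 0.053 m or y of counter_mid in the frame of mark_rack between -0.053 and -0.023 m or y of counter_mid in the frame of mark_rack between -0.129 and -0.099 m) and ((y of bay_alarm in the frame of bay_amp above 0 m and ((y of alarm_mid in the frame of mark_rack above 0.076 m and y of amp_mid in the frame of mark_rack below 0.076 m) or (y of alarm_mid in the frame of mark_rack above 0 m and y of amp_mid in the frame of mark_rack below 0 m) or (y of alarm_mid in the frame of mark_rack above -0.076 m and y of amp_mid in the frame of mark_rack below -0.076 m))) or (y of bay_alarm in the frame of bay_amp below 0 m and ((y of amp_mid in the frame of mark_rack above 0.076 m and y of alarm_mid in the frame of mark_rack below 0.076 m) or (y of amp_mid in the frame of mark_rack above 0 m and y of alarm_mid in the frame of mark_rack below 0 m) or (y of amp_mid in the frame of mark_rack above -0.076 m and y of alarm_mid in the frame of mark_rack below -0.076 m)))) and ((y of bay_supply in the frame of bay_amp above 0 m and ((y of supply_mid in the frame of mark_rack above 0.076 m and y of amp_mid in the frame of mark_rack below 0.076 m) or (y of supply_mid in the frame of mark_rack above 0 m and y of amp_mid in the frame of mark_rack below 0 m) or (y of supply_mid in the frame of mark_rack above -0.076 m and y of amp_mid in the frame of mark_rack below -0.076 m))) or (y of bay_supply in the frame of bay_amp below 0 m and ((y of amp_mid in the frame of mark_rack above 0.076 m and y of supply_mid in the frame of mark_rack below 0.076 m) or (y of amp_mid in the frame of mark_rack above 0 m and y of supply_mid in the frame of mark_rack below 0 m) or (y of amp_mid in the frame of mark_rack above -0.076 m and y of supply_mid in the frame of mark_rack below -0.076 m)))) and ((y of bay_supply in the frame of bay_alarm above 0 m and ((y of supply_mid in the frame of mark_rack above 0.076 m and y of alarm_mid in the frame of mark_rack below 0.076 m) or (y of supply_mid in the frame of mark_rack above 0 m and y of alarm_mid in the frame of mark_rack below 0 m) or (y of supply_mid in the frame of mark_rack above -0.076 m and y of alarm_mid in the frame of mark_rack below -0.076 m))) or (y of bay_supply in the frame of bay_alarm below 0 m and ((y of alarm_mid in the frame of mark_rack above 0.076 m and y of supply_mid in the frame of mark_rack below 0.076 m) or (y of alarm_mid in the frame of mark_rack above 0 m and y of supply_mid in the frame of mark_rack below 0 m) or (y of alarm_mid in the frame of mark_rack above -0.076 m and y of supply_mid in the frame of mark_rack below -0.076 m)))) and ((y of bay_counter in the frame of bay_amp above 0 m and ((y of counter_mid in the frame of mark_rack above 0.076 m and y of amp_mid in the frame of mark_rack below 0.076 m) or (y of counter_mid in the frame of mark_rack above 0 m and y of amp_mid in the frame of mark_rack below 0 m) or (y of counter_mid in the frame of mark_rack above -0.076 m and y of amp_mid in the frame of mark_rack below -0.076 m))) or (y of bay_counter in the frame of bay_amp below 0 m and ((y of amp_mid in the frame of mark_rack above 0.076 m and y of counter_mid in the frame of mark_rack below 0.076 m) or (y of amp_mid in the frame of mark_rack above 0 m and y of counter_mid in the frame of mark_rack below 0 m) or (y of amp_mid in the frame of mark_rack above -0.076 m and y of counter_mid in the frame of mark_rack below -0.076 m)))) and ((y of bay_counter in the frame of bay_alarm above 0 m and ((y of counter_mid in the frame of mark_rack above 0.076 m and y of alarm_mid in the frame of mark_rack below 0.076 m) or (y of counter_mid in the frame of mark_rack above 0 m and y of alarm_mid in the frame of mark_rack below 0 m) or (y of counter_mid in the frame of mark_rack above -0.076 m and y of alarm_mid in the frame of mark_rack below -0.076 m))) or (y of bay_counter in the frame of bay_alarm below 0 m and ((y of alarm_mid in the frame of mark_rack above 0.076 m and y of counter_mid in the frame of mark_rack below 0.076 m) or (y of alarm_mid in the frame of mark_rack above 0 m and y of counter_mid in the frame of mark_rack below 0 m) or (y of alarm_mid in the frame of mark_rack above -0.076 m and y of counter_mid in the frame of mark_rack below -0.076 m)))) and ((y of bay_counter in the frame of bay_supply above 0 m and ((y of counter_mid in the frame of mark_rack above 0.076 m and y of supply_mid in the frame of mark_rack below 0.076 m) or (y of counter_mid in the frame of mark_rack above 0 m and y of supply_mid in the frame of mark_rack below 0 m) or (y of counter_mid in the frame of mark_rack above -0.076 m and y of supply_mid in the frame of mark_rack below -0.076 m))) or (y of bay_counter in the frame of bay_supply below 0 m and ((y of supply_mid in the frame of mark_rack above 0.076 m and y of counter_mid in the frame of mark_rack below 0.076 m) or (y of supply_mid in the frame of mark_rack above 0 m and y of counter_mid in the frame of mark_rack below 0 m) or (y of supply_mid in the frame of mark_rack above -0.076 m and y of counter_mid in the frame of mark_rack below -0.076 m))))); the robot touches nothing.
It fails at once if A board is tipped over (more than 0.7 rad) (angle between any of amp_mid, alarm_mid, supply_mid, counter_mid's own z axis and vertical above 0.7 rad).
It fails at once if The soldering-iron stand is pushed more than 25 mm from where it stood (distance of iron_stand from where it was at the start of the episode above 0.025 m).
It also fails if it takes over 88 s, if anything falls off the work surface, if the arm or the gripper's body presses on something with over 40 N, if the wrist force passes 120 N, or if a joint passes its speed limit or range.

## Working session

There is one attempt and no reset: what is moved stays moved. The work goes in short steps, Python scripts to look and compute and a tool call to move; the robot and the scene stay as the last step left them, time stands still between calls to the robot, and variables do not carry over. Pictures are saved under pics/ and viewed, and the job is handed in when it is done.

Besides the shell and the picture viewer there is one more tool, called after ">>>" as name(argument=value, ...) on one line, values as JSON. send_rows: Moves the arm, as the interface text tells. Its arguments: {"type":"object","properties":{"rows":{"type":"array"},"force":{"type":"number"}},"required":["rows"]}

```bash
ls; mkdir -p pics
python3 - <<'E'
from bench import readout, viewer, job, ctrl
import cv2,numpy as np
s=readout.observe(); print(s)
print([a for a in dir(ctrl) if a[0]!='_'], ctrl.grip_depth)
for n in ["scene","top","wrist"]:
    p=viewer.camera_params(n); print(n,p)
for n in ["scene","top"]:
    im,d=viewer.grab_frame(n); cv2.imwrite(f"pics/{n}0.png",im[:,:,::-1]); np.save(f"{n}0.npy",d); print(n,(d>0).mean())
E
```

```text
pics
{'time_s': 0.0, 'q': array([ 9.79686625e-01,  3.81219323e-01,  1.29828158e+00, -1.66012363e-05,
        1.46356101e+00, -2.15315391e-01]), 'dq': array([ 0.00084966,  0.00099597, -0.00020242, -0.00166459, -0.00102385,
        0.00075847]), 'joint_torque': array([-1.88614256e-03, -4.48470604e+01, -2.31276459e+01, -3.28023407e-04,
        4.81668947e-03, -2.21137566e-05]), 'eef_pos': array([0.20170477, 0.51136662, 0.23069222]), 'eef_rot': array([ 1.86792548e-01,  9.82399106e-01, -6.78956213e-04, -2.80660889e-04]), 'ft_force': array([-0.47882711, -0.09223043, -0.77515452]), 'ft_torque': array([-0.03310447, -0.00748656,  0.06181413]), 'grip_width': 0.08540100676514173}
['MotionError', 'grip_depth'] 0.0187
scene {'vertical_fov': 47.87202573074507, 'cx': 319.7366663080107, 'cy': 244.45535027340318, 'eye': array([ 1.26544062, -0.26019779,  0.86006875]), 'rotation': array([ 0.75167846,  0.54271475, -0.21186736, -0.30911554])}
top {'vertical_fov': 44.87895441271817, 'cx': 317.29471717720804, 'cy': 236.11205066958485, 'eye': array([0.31342978, 0.01566407, 1.33443898]), 'rotation': array([-0.7011442 ,  0.7073757 , -0.06101733,  0.06552342])}
wrist {'vertical_fov': 67.4996630752378, 'cx': 322.0564702320647, 'cy': 232.4756039174201, 'mount': array([[-4.94860813e-04, -9.55249587e-01, -2.95800579e-01,
         7.42313409e-02],
       [ 9.99999861e-01, -5.25813755e-04,  2.50933519e-05,
         4.66020937e-04],
       [-1.79506427e-04, -2.95800525e-01,  9.55249715e-01,
        -1.42619972e-01],
       [ 0.00000000e+00,  0.00000000e+00,  0.00000000e+00,
         1.00000000e+00]])}
scene 0.9961100260416667
top 0.996103515625
```

View pics/scene0.png

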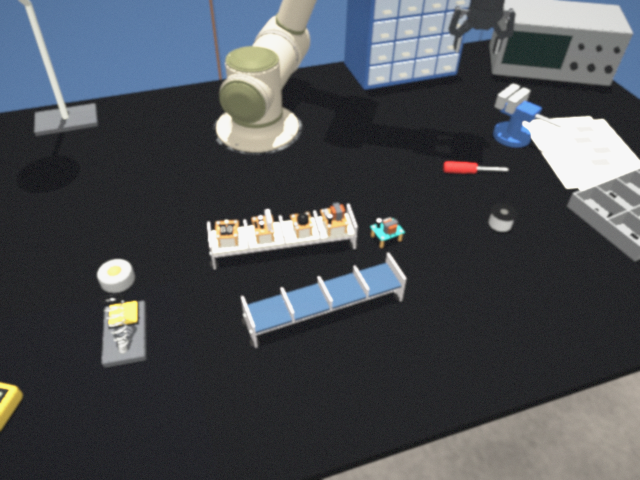

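View pics/top0.png

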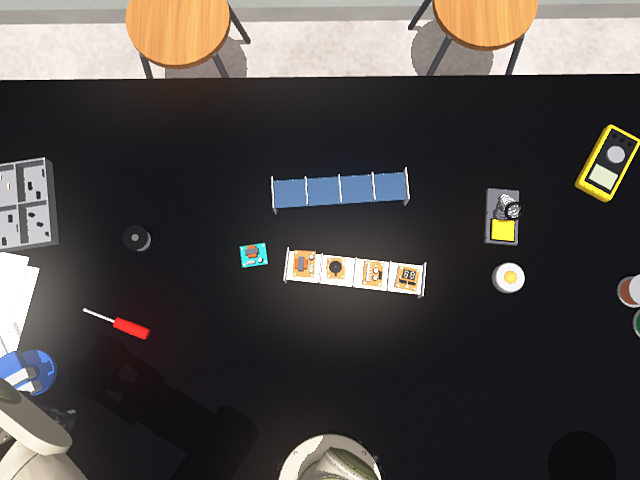

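The scene picture shows both racks. In the top picture, the boards stand left to right at about (304,264), (336,268), (374,272) and (408,277). The empty blue-floored marking rack is at about (340,190), the turquoise look-alike at (253,255) and the iron stand at (503,215). Next come the measurements and an enlarged crop.

```bash
cat > h.py <<'E'
import numpy as np,cv2
from scipy.spatial.transform import Rotation as R
from bench import readout, viewer
def cam(n,s=None):
    p=viewer.camera_params(n); f=240/np.tan(np.radians(p['vertical_fov'])/2)
    if n=='wrist':
        M=p['mount']; s=s or readout.observe(); Rt=R.from_quat(s['eef_rot']).as_matrix()
        return f,p['cx'],p['cy'],Rt@M[:3,:3],Rt@M[:3,3]+s['eef_pos']
    return f,p['cx'],p['cy'],R.from_quat(p['rotation']).as_matrix(),p['eye']
def rays(c,uv):
    f,cx,cy,Rm,e=c; uv=np.atleast_2d(uv).astype(float)
    d=np.c_[(uv[:,0]-cx)/f,(uv[:,1]-cy)/f,np.ones(len(uv))]
    return d@Rm.T
def onplane(c,uv,z):
    r=rays(c,uv); return c[4]+r*((z-c[4][2])/r[:,2])[:,None]
def cloud(c,d):
    v,u=np.mgrid[:480,:640]; r=rays(c,np.c_[u.ravel(),v.ravel()])
    return (c[4]+r*d.ravel()[:,None]).reshape(480,640,3)
def proj(c,P):
    f,cx,cy,Rm,e=c; q=(np.atleast_2d(P)-e)@Rm; return np.c_[f*q[:,0]/q[:,2]+cx,f*q[:,1]/q[:,2]+cy]
def yawof(s): # tool y angle, world
    Rt=R.from_quat(s['eef_rot']).as_matrix(); return np.arctan2(Rt[1,1],Rt[0,1])
E
cat > m1.py <<'E'
from h import *
im=cv2.imread('pics/top0.png'); d=np.load('top0.npy'); c=cam('top')
cv2.imwrite('pics/top0c.png',cv2.resize(im[150:320,230:440],None,fx=3.5,fy=3.5,interpolation=cv2.INTER_CUBIC))
hsv=cv2.cvtColor(im,cv2.COLOR_BGR2HSV)
P=cloud(c,d); print(np.median(P[300:400,200:260,2]))
def big(m,box):
    mm=np.zeros_like(m);x0,y0,x1,y1=box;mm[y0:y1,x0:x1]=m[y0:y1,x0:x1];return mm
blue=big(cv2.inRange(hsv,(95,80,50),(125,255,255)),(260,160,420,220))
def frame(mask,z):
    v,u=np.nonzero(mask); W=onplane(c,np.c_[u,v],z)[:,:2].astype(np.float32)
    r=cv2.minAreaRect(W); return r, W.mean(0), len(u)
print('blue',frame(blue,.045), np.median(P[blue>0][:,2]))
white=big(cv2.inRange(hsv,(0,0,190),(180,60,255)),(280,240,430,300))
v,u=np.nonzero(white); 
print('white',frame(white,.045),np.median(P[white>0][:,2]))
org=big(cv2.inRange(hsv,(8,100,80),(22,255,255)),(285,240,430,300))
n,l,st,ce=cv2.connectedComponentsWithStats(org)
for i in range(1,n):
    if st[i,4]>60: print(st[i],ce[i], frame((l==i).astype(np.uint8),.072)[:2])
E
python3 m1.py
```

```text
-3.439889473477731e-05
blue (((0.6547750234603882, -0.028573155403137207), (0.06691300868988037, 0.29943761229515076), 3.2620151042938232), array([ 0.65456986, -0.02849348], dtype=float32), 3492) 0.0447094471060161
white (((0.4672592878341675, -0.059423476457595825), (0.3133409023284912, 0.07482647150754929), 83.14519500732422), array([ 0.4627573 , -0.05927349], dtype=float32), 2502) 0.046037812014430135
[293 250  23  27 354] [302.63841808 262.27966102] (((0.48270687460899353, 0.0525338351726532), (0.04839107021689415, 0.057387303560972214), 89.48430633544922), array([0.48424858, 0.05537158], dtype=float32))
[327 258  17  21 173] [334.98843931 268.1849711 ] (((0.47104328870773315, -0.015327764675021172), (0.03498304635286331, 0.043973393738269806), 89.35924530029297), array([ 0.4705751, -0.0152835], dtype=float32))
[366 262  17  25 196] [375.1122449  274.31632653] (((0.45785844326019287, -0.10287096351385117), (0.031955864280462265, 0.05256981775164604), 78.12754821777344), array([ 0.45633763, -0.10256609], dtype=float32))
[395 266  24  25 266] [406.64661654 278.7481203 ] (((0.447430282831192, -0.17190073430538177), (0.0445999838411808, 0.048574041575193405), 76.93052673339844), array([ 0.44602734, -0.17088953], dtype=float32))
```

View pics/top0c.png

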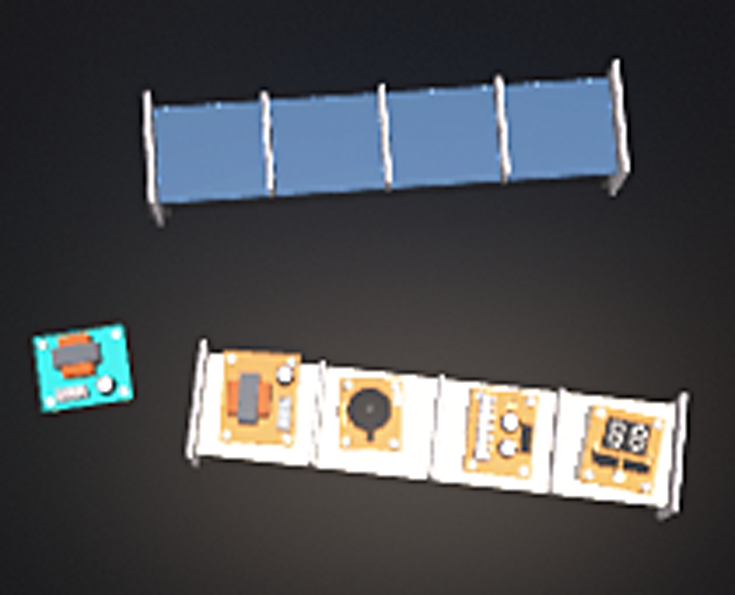

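The crop confirms the order from left to right:
- **Supply:** steel transformer on a copper winding, crop (260,398).
- **Alarm:** round sounder, crop (370,408).
- **Amp:** finned sink and cans, crop (498,430).
- **Counter:** "88" display, crop (625,450).

The turquoise board at crop (82,368) is shaped like the supply board but is the wrong colour and stands outside the rack, so I leave it alone. Now I'll bring the wrist over the racks for a finer measurement.

```bash
cat > plan.py <<'E'
# usage: plan.py x y z yawdeg(tool y in world, mod 180) [vmax mm/row] ; prints tool-axis rows
import sys
from h import *
def plan(tx,ty,tz,yaw,vmax=48,s=None,levels=True):
    s=s or readout.observe(); p=np.array(s['eef_pos']); Rc=R.from_quat(s['eef_rot'])
    y=np.radians(yaw); 
    def tgt(y): 
        yv=np.array([np.cos(y),np.sin(y),0]); z=np.array([0,0,-1.]); x=np.cross(yv,z); return R.from_matrix(np.c_[x,yv,z])
    c=[tgt(y),tgt(y+np.pi)]; Rt=min(c,key=lambda r:(Rc.inv()*r).magnitude())
    D=np.array([tx,ty,tz])-p; rv=(Rc.inv()*Rt).as_rotvec()
    n=int(max(1,np.ceil(max(np.linalg.norm(D)*1000/vmax,np.linalg.norm(rv)/.148))))
    print('cur',p.round(4),'yaw',np.degrees(yawof(s)).round(2),'t',round(s['time_s'],2),'n',n,'w',round(s['grip_width'],4))
    Rk=Rc
    for i in range(n):
        t=Rk.inv().apply(D/n); print('[%s],[%s]'%(','.join('%.3f'%a for a in t),','.join('%.2f'%a for a in rv/n)))
        Rk=Rk*R.from_rotvec(rv/n)
if __name__=='__main__':
    a=[float(v) for v in sys.argv[1:]]; plan(*a)
E
python3 plan.py 0.50 -0.12 0.26 -5
```

```text
cur [0.2017 0.5114 0.2308] yaw 68.47 t 0.1 n 15 w 0.0854
[-0.034,-0.032,-0.002],[-0.00,0.00,0.09]
[-0.037,-0.029,-0.002],[-0.00,0.00,0.09]
[-0.039,-0.026,-0.002],[-0.00,0.00,0.09]
[-0.041,-0.022,-0.002],[-0.00,0.00,0.09]
[-0.043,-0.019,-0.002],[-0.00,0.00,0.09]
[-0.044,-0.015,-0.002],[-0.00,0.00,0.09]
[-0.045,-0.011,-0.002],[-0.00,0.00,0.09]
[-0.046,-0.007,-0.002],[-0.00,0.00,0.09]
[-0.046,-0.003,-0.002],[-0.00,0.00,0.09]
[-0.047,0.001,-0.002],[-0.00,0.00,0.09]
[-0.046,0.005,-0.002],[-0.00,0.00,0.09]
[-0.046,0.009,-0.002],[-0.00,0.00,0.09]
[-0.045,0.013,-0.002],[-0.00,0.00,0.09]
[-0.044,0.016,-0.002],[-0.00,0.00,0.09]
[-0.042,0.020,-0.002],[-0.00,0.00,0.09]
```

>>> send_rows(rows=[[1,[-0.034,-0.032,-0.002],[0,0,0.09]],[1,[-0.037,-0.029,-0.002],[0,0,0.09]],[1,[-0.039,-0.026,-0.002],[0,0,0.09]],[1,[-0.041,-0.022,-0.002],[0,0,0.09]],[1,[-0.043,-0.019,-0.002],[0,0,0.09]]], force=40)

```text
time_s: 0.6
eef_pos: [0.2989, 0.2948, 0.2385]
eef_rot: [0.404, 0.915, -0.002, -0.001]
ft_force: [0.6, 0.7, 0.5]
grip_width: 0.0851
```

>>> send_rows(rows=[[1,[-0.044,-0.015,-0.002],[0,0,0.09]],[1,[-0.045,-0.011,-0.002],[0,0,0.09]],[1,[-0.046,-0.007,-0.002],[0,0,0.09]],[1,[-0.046,-0.003,-0.002],[0,0,0.09]],[1,[-0.047,0.001,-0.002],[0,0,0.09]]])

```text
time_s: 1.1
eef_pos: [0.3898, 0.0714, 0.2489]
eef_rot: [0.606, 0.796, -0.003, -0.001]
ft_force: [0.9, 1.2, 0.8]
grip_width: 0.0853
```

```bash
python3 plan.py 0.50 -0.12 0.26 -5
```

```text
cur [0.3898 0.0714 0.2489] yaw 15.45 t 1.1 n 5 w 0.0853
[-0.043,0.011,-0.002],[-0.00,0.00,0.07]
[-0.042,0.014,-0.002],[-0.00,0.00,0.07]
[-0.041,0.017,-0.002],[-0.00,0.00,0.07]
[-0.039,0.020,-0.002],[-0.00,0.00,0.07]
[-0.038,0.023,-0.002],[-0.00,0.00,0.07]
```

Tracking is close, so I'll carry on.

>>> send_rows(rows=[[1,[-0.043,0.011,-0.002],[0,0,0.07]],[1,[-0.042,0.014,-0.002],[0,0,0.07]],[1,[-0.041,0.017,-0.002],[0,0,0.07]],[1,[-0.039,0.02,-0.002],[0,0,0.07]],[1,[-0.038,0.023,-0.002],[0,0,0.07]]])

```text
time_s: 1.6
eef_pos: [0.501, -0.1307, 0.2588]
eef_rot: [0.741, 0.671, -0.003, -0.001]
ft_force: [0.1, 0.5, 0.6]
grip_width: 0.0854
```

>>> send_rows(rows=[[1,[0,0,0],[0,0,0]],[1,[0,0,0],[0,0,0]]])

```text
time_s: 1.8
eef_pos: [0.5025, -0.1353, 0.257]
eef_rot: [0.744, 0.669, -0.003, -0.002]
ft_force: [0.1, 0.7, 0.2]
grip_width: 0.0855
```

Run:
```python
from h import *
import pickle
s=readout.observe(); print(s['eef_pos'],np.degrees(yawof(s)),s['time_s'])
c=cam('wrist',s); im,d=viewer.grab_frame('wrist'); cv2.imwrite('pics/w1.png',im[:,:,::-1]); pickle.dump((c,d),open('w1.pkl','wb'))
```

```text
[ 0.50249365 -0.13533808  0.25702254] -6.079946132936589 1.8
```

View pics/w1.png

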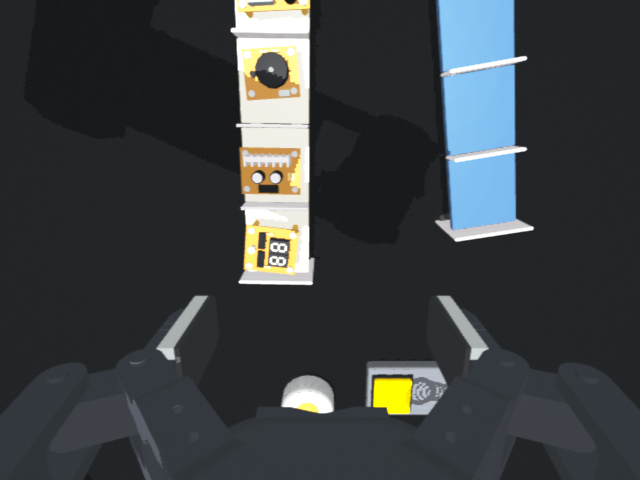

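The wrist view shows the counter at (271,248), the amp at (270,171), the alarm at (271,72), the supply cut off at the top edge, and the blue floors at right. I'll measure the boards from colour and depth together.

```bash
cat > boards.py <<'E'
from h import *
import sys,pickle
def meas(png,pk,box=None):
    im=cv2.imread(png); c,d=pickle.load(open(pk,'rb')); P=cloud(c,d)
    hsv=cv2.cvtColor(im,cv2.COLOR_BGR2HSV)
    org=cv2.inRange(hsv,(8,120,60),(24,255,255))
    m=((P[...,2]>.0695)&(P[...,2]<.11)&(d>0.1)&(P[...,0]>.38)&(P[...,0]<.72)&(P[...,1]>-.25)&(P[...,1]<.10)).astype(np.uint8)
    v0,u0=np.nonzero(m)
    m=cv2.morphologyEx(m,cv2.MORPH_OPEN,np.ones((3,3)))
    n,l,st,ce=cv2.connectedComponentsWithStats(m)
    for i in range(1,n):
        if st[i,4]<400: continue
        q=P[l==i]; r=cv2.minAreaRect(q[:,:2].astype(np.float32))
        o=(l==i)&(org>0); Q=P[o]
        v,u=np.nonzero(o); W=onplane(c,np.c_[u,v],.072)
        ro=cv2.minAreaRect(W[:,:2].astype(np.float32)) if len(W)>50 else None
        f=lambda r:(np.round(r[0],4),np.round(r[1],4),round(r[2],1))
        print(st[i],'cloud',f(r),'orange',f(ro) if ro else None,'zboard',np.median(Q[:,2]).round(4) if len(Q) else None)
if __name__=='__main__': meas(sys.argv[1],sys.argv[2])
E
python3 boards.py pics/w1.png w1.pkl
python3 - <<'E'
from h import *
import pickle
c=cam('top'); pickle.dump((c,np.load('top0.npy')),open('top0.pkl','wb'))
E
python3 boards.py pics/top0.png top0.pkl
python3 - <<'E'
from h import *
import pickle
im=cv2.imread('pics/w1.png'); c,d=pickle.load(open('w1.pkl','rb'))
hsv=cv2.cvtColor(im,cv2.COLOR_BGR2HSV); b=cv2.inRange(hsv,(95,80,50),(125,255,255)); b[:, :400]=0; b[300:]=0
n,l,st,ce=cv2.connectedComponentsWithStats(b)
for i in range(1,n):
    if st[i,4]<300: continue
    v,u=np.nonzero(l==i); W=onplane(c,np.c_[u,v],.045)[:,:2].astype(np.float32); print(st[i],cv2.minAreaRect(W), np.median(cloud(c,d)[l==i][:,2]))
E
```

```text
[237   0  73  13 782] cloud (array([0.481 , 0.0321]), array([0.0085, 0.0577]), 85.7) orange (array([0.4837, 0.0315]), array([0.0071, 0.0523]), 85.8) zboard 0.072
[ 242   45   59   55 2825] cloud (array([ 0.4722, -0.0173]), array([0.0402, 0.0461]), 87.3) orange (array([ 0.4718, -0.0193]), array([0.0351, 0.0449]), 87.4) zboard 0.0721
[ 240  147   61   48 2777] cloud (array([ 0.4594, -0.0985]), array([0.042, 0.054]), 82.7) orange (array([ 0.459 , -0.0983]), array([0.0415, 0.0528]), 82.8) zboard 0.072
[ 245  225   54   50 2311] cloud (array([ 0.4487, -0.1737]), array([0.047 , 0.0501]), 77.8) orange (array([ 0.4482, -0.1717]), array([0.043 , 0.0484]), 76.5) zboard 0.0724
[396 266  24  25 400] cloud (array([ 0.447 , -0.1731]), array([0.0463, 0.0498]), 77.3) orange (array([ 0.4472, -0.1721]), array([0.0436, 0.0475]), 77.6) zboard 0.0729
[ 435    0   81   73 5012] ((0.6527603268623352, 0.001194983720779419), (0.06751539558172226, 0.057865750044584274), 3.323826551437378) 0.04514969333114799
[ 440   64   76   92 5876] ((0.6565947532653809, -0.06739414483308792), (0.06737658381462097, 0.07163716852664948), 3.2171857357025146) 0.04516876624098573
[ 446  153   71   77 4635] ((0.6610910296440125, -0.14312291145324707), (0.06771925836801529, 0.07177026569843292), 2.9707741737365723) 0.04525065437096237
```

Both views agree within about 2 mm, and the cloud dimensions match the boards. Bay yaw is about 3.2°. The bay centres, left to right, are (0.648,0.085), (0.653,0.009), (0.657,-0.067) and (0.661,-0.143). I'll start with the counter.

```bash
python3 plan.py 0.4487 -0.1737 0.11 -12.2 35
```

```text
cur [ 0.5024 -0.1352  0.257 ] yaw -6.06 t 1.85 n 5 w 0.0853
[-0.009,-0.010,0.029],[-0.00,0.00,0.02]
[-0.009,-0.010,0.029],[-0.00,0.00,0.02]
[-0.009,-0.009,0.029],[-0.00,0.00,0.02]
[-0.009,-0.009,0.029],[-0.00,0.00,0.02]
[-0.010,-0.009,0.029],[-0.00,0.00,0.02]
```

>>> send_rows(rows=[[1,[-0.009,-0.01,0.029],[0,0,0.02]],[1,[-0.009,-0.01,0.029],[0,0,0.02]],[1,[-0.009,-0.009,0.029],[0,0,0.02]],[1,[-0.009,-0.009,0.027],[0,0,0.02]],[1,[-0.009,-0.009,0.02],[0,0,0.02]]])

```text
time_s: 2.35
eef_pos: [0.4473, -0.1684, 0.1228]
eef_rot: [0.774, 0.634, -0.002, 0.002]
ft_force: [-0.7, -0.5, -0.3]
grip_width: 0.0853
```

>>> send_rows(rows=[[1,[0,0,0],[0,0,0]],[1,[0,0,0],[0,0,0]]])

```text
time_s: 2.55
eef_pos: [0.4454, -0.1662, 0.1219]
eef_rot: [0.773, 0.634, -0.002, -0.0]
ft_force: [0.0, -0.6, 0.6]
grip_width: 0.0853
```

```bash
python3 plan.py 0.4487 -0.1737 0.048 -12.2 20
```

```text
cur [ 0.4454 -0.1662  0.1219] yaw -11.26 t 2.55 n 4 w 0.0853
[-0.002,0.001,0.018],[-0.00,0.00,0.00]
[-0.002,0.001,0.018],[-0.00,0.00,0.00]
[-0.002,0.001,0.018],[-0.00,0.00,0.00]
[-0.002,0.001,0.018],[-0.00,0.00,0.00]
```

>>> send_rows(rows=[[1,[-0.002,0.001,0.018],[0,0,0.01]],[1,[-0.002,0.001,0.018],[0,0,0.01]],[1,[-0.002,0.001,0.018],[0,0,0]],[1,[-0.001,0.001,0.014],[0,0,0]],[1,[0,0,0],[0,0,0]]])

```text
time_s: 3.05
eef_pos: [0.4537, -0.1727, 0.0591]
eef_rot: [0.777, 0.63, 0.0, 0.007]
ft_force: [0.3, -0.3, 0.5]
grip_width: 0.0856
```

```bash
python3 plan.py 0.4487 -0.1737 0.048 -12.2 20
```

```text
cur [ 0.4537 -0.1727  0.0591] yaw -11.94 t 3.05 n 1 w 0.0856
[-0.002,-0.005,0.011],[0.01,0.01,0.00]
```

>>> send_rows(rows=[[1,[-0.002,-0.005,0.009],[0.01,0.01,0]],[1,[0,0,0.002],[0,0,0]]])

```text
time_s: 3.25
eef_pos: [0.4497, -0.1735, 0.0497]
eef_rot: [0.776, 0.631, 0.002, 0.001]
ft_force: [-0.0, -0.6, -0.3]
grip_width: 0.0853
```

```bash
python3 plan.py 0.4487 -0.1737 0.048 -12.2 20
```

```text
cur [ 0.4497 -0.1735  0.0497] yaw -11.8 t 3.25 n 1 w 0.0853
[-0.000,-0.001,0.002],[0.00,-0.00,0.01]
```

>>> send_rows(rows=[[0.7,[0,-0.001,0.001],[0,0,0.01]],[0.6,[0,0,0],[0,0,0]],[0.4,[0,0,0],[0,0,0]],[0.3,[0,0,0],[0,0,0]],[0.3,[0,0,0],[0,0,0]]], force=40)

```text
time_s: 3.75
eef_pos: [0.4493, -0.1735, 0.0505]
eef_rot: [0.779, 0.626, 0.002, 0.003]
ft_force: [0.2, -0.1, -1.0]
grip_width: 0.0484
```

>>> send_rows(rows=[[0.3,[0,0,0],[0,0,0]],[0.3,[0,0,0],[0,0,0]]])

```text
time_s: 3.95
eef_pos: [0.4493, -0.1736, 0.0504]
eef_rot: [0.779, 0.626, 0.002, 0.003]
ft_force: [-1.0, 0.0, -0.5]
grip_width: 0.048
```

Run:
```python
from h import *
im,d=viewer.grab_frame('wrist'); cv2.imwrite('pics/w2.png',im[:,:,::-1]); s=readout.observe(); print(s['grip_width'],s['ft_force'],s['eef_pos'],s['time_s'])
```

```text
0.04843102765419727 [-0.18157891 -0.57954008  0.12468844] [ 0.44932024 -0.17353409  0.05042115] 4.0
```

View pics/w2.png

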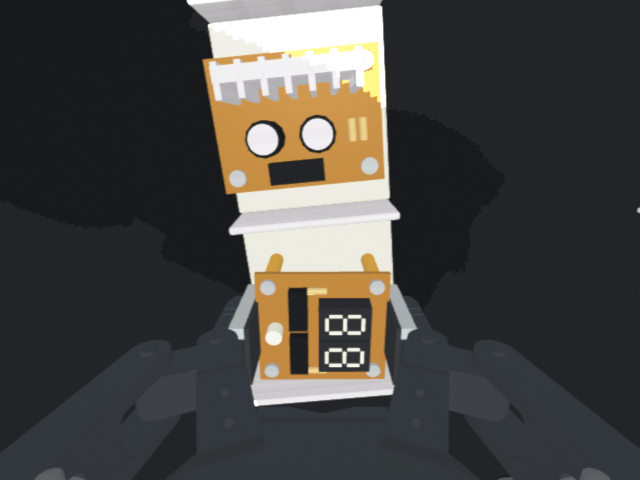

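The counter board is held square between the pads (board at (322,325), width 48 mm). Lifting it and carrying it to the right-hand marking bay.

>>> send_rows(rows=[[0.3,[0,0,-0.02],[0,0,0]],[0.3,[0,0,-0.025],[0,0,0]],[0.3,[0,0,-0.025],[0,0,0]]])

```text
time_s: 4.3
eef_pos: [0.4474, -0.1725, 0.1194]
eef_rot: [0.78, 0.626, 0.001, -0.001]
ft_force: [0.5, -0.1, -0.1]
grip_width: 0.0482
```

```bash
python3 plan.py 0.6611 -0.143 0.115 3.2 30
```

```text
cur [ 0.4474 -0.1725  0.1194] yaw -12.43 t 4.3 n 8 w 0.0482
[0.009,0.025,0.001],[-0.00,-0.00,-0.03]
[0.008,0.026,0.001],[-0.00,-0.00,-0.03]
[0.008,0.026,0.001],[-0.00,-0.00,-0.03]
[0.007,0.026,0.001],[-0.00,-0.00,-0.03]
[0.006,0.026,0.001],[-0.00,-0.00,-0.03]
[0.005,0.027,0.001],[-0.00,-0.00,-0.03]
[0.004,0.027,0.001],[-0.00,-0.00,-0.03]
[0.003,0.027,0.001],[-0.00,-0.00,-0.03]
```

>>> send_rows(rows=[[0.3,[0.009,0.02,0],[0,0,-0.03]],[0.3,[0.008,0.026,0],[0,0,-0.04]],[0.3,[0.008,0.026,0],[0,0,-0.04]],[0.3,[0.007,0.026,0],[0,0,-0.04]],[0.3,[0.006,0.026,0],[0,0,-0.03]]])

```text
time_s: 4.8
eef_pos: [0.5787, -0.1526, 0.1237]
eef_rot: [0.719, 0.695, 0.001, 0.001]
ft_force: [-0.7, -0.3, -0.3]
grip_width: 0.0479
```

>>> send_rows(rows=[[0.3,[0.005,0.027,0],[0,0,-0.03]],[0.3,[0.004,0.027,0],[0,0,-0.03]],[0.3,[0.003,0.023,0],[0,0,-0.03]],[0.3,[0.001,0.01,0],[0,0,0]],[0.3,[0,0,0],[0,0,0]]])

```text
time_s: 5.3
eef_pos: [0.671, -0.1371, 0.1216]
eef_rot: [0.684, 0.729, 0.001, 0.0]
ft_force: [-0.5, 0.2, 0.5]
grip_width: 0.0479
```

```bash
python3 plan.py 0.6611 -0.143 0.07 3.2 20
```

```text
cur [ 0.671  -0.1371  0.1216] yaw 3.64 t 5.3 n 3 w 0.0479
[-0.002,-0.003,0.017],[0.00,-0.00,0.00]
[-0.002,-0.003,0.017],[0.00,-0.00,0.00]
[-0.002,-0.003,0.017],[0.00,-0.00,0.00]
```

>>> send_rows(rows=[[0.3,[-0.003,-0.004,0.012],[0,0,0]],[0.3,[-0.003,-0.004,0.015],[0,0,0]],[0.3,[0,-0.002,0.015],[0,0,0]],[0.3,[0,0,0.006],[0,0,0]],[0.3,[0,0,0],[0,0,0]]])

```text
time_s: 5.8
eef_pos: [0.6587, -0.1442, 0.0717]
eef_rot: [0.685, 0.729, 0.001, -0.001]
ft_force: [-0.3, -0.6, -0.2]
grip_width: 0.0485
```

```bash
python3 plan.py 0.6611 -0.143 0.0515 3.2 10
```

```text
cur [ 0.6587 -0.1442  0.0717] yaw 3.59 t 5.8 n 3 w 0.0485
[0.000,0.001,0.007],[-0.00,-0.00,0.00]
[0.000,0.001,0.007],[-0.00,-0.00,0.00]
[0.000,0.001,0.007],[-0.00,-0.00,0.00]
```

>>> send_rows(rows=[[0.3,[0,0.002,0.007],[0,0,0]],[0.3,[0,0,0.007],[0,0,0]],[0.3,[0,0,0.005],[0,0,0]],[0.3,[0,0,0.001],[0,0,0]],[0.3,[0,0,0],[0,0,0]]])

```text
time_s: 6.3
eef_pos: [0.6614, -0.1442, 0.0518]
eef_rot: [0.685, 0.729, 0.001, 0.0]
ft_force: [-0.4, 0.2, -0.8]
grip_width: 0.0484
```

```bash
python3 plan.py 0.6611 -0.143 0.0515 3.2 10;  python3 - <<'E'
from h import *
im,d=viewer.grab_frame('wrist'); cv2.imwrite('pics/w3.png',im[:,:,::-1]); s=readout.observe(); print(s['ft_force'])
E
```

```text
cur [ 0.6614 -0.1442  0.0518] yaw 3.59 t 6.3 n 1 w 0.0484
[0.001,-0.000,0.000],[0.00,-0.00,0.01]
[-0.42047215 -0.49374987 -0.05211164]
```

View pics/w3.png

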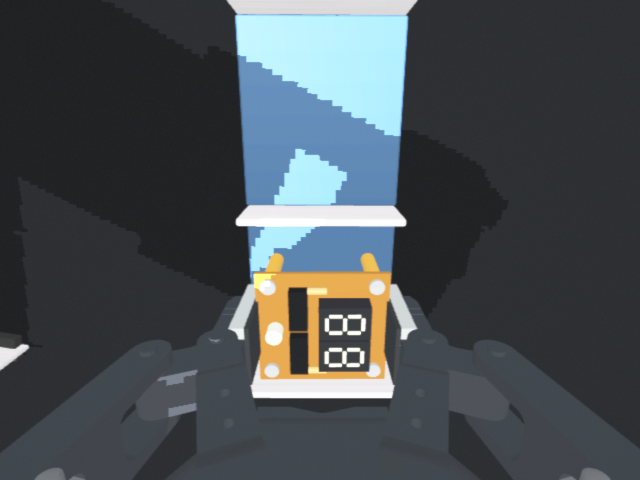

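The counter sits centred over its blue bay (board at (322,325)) without having slipped in the grip. Lowering the last millimetre and opening.

>>> send_rows(rows=[[0.3,[0,0,0.001],[0,0,0]],[0.7,[0,0,0],[0,0,0]],[1,[0,0,0],[0,0,0]],[1,[0,0,0],[0,0,0]]])

```text
time_s: 6.75
eef_pos: [0.6619, -0.1444, 0.0518]
eef_rot: [0.685, 0.729, 0.001, 0.001]
ft_force: [0.0, 0.1, 0.8]
grip_width: 0.0846
```

>>> send_rows(rows=[[1,[0,0,-0.01],[0,0,0]],[1,[0,0,-0.03],[0,0,0]],[1,[0,0,-0.03],[0,0,0]]])

```text
time_s: 7.05
eef_pos: [0.66, -0.1438, 0.121]
eef_rot: [0.685, 0.729, -0.0, -0.002]
ft_force: [1.2, -0.3, 0.9]
grip_width: 0.0853
```

```bash
python3 plan.py 0.4594 -0.0985 0.12 -7.3 35
```

```text
cur [ 0.66   -0.1438  0.121 ] yaw 3.59 t 7.05 n 6 w 0.0853
[0.010,-0.033,0.000],[-0.00,-0.00,0.03]
[0.009,-0.033,0.000],[-0.00,-0.00,0.03]
[0.008,-0.033,0.000],[-0.00,-0.00,0.03]
[0.006,-0.034,0.000],[-0.00,-0.00,0.03]
[0.005,-0.034,0.000],[-0.00,-0.00,0.03]
[0.004,-0.034,0.000],[-0.00,-0.00,0.03]
```

>>> send_rows(rows=[[1,[0.01,-0.025,0],[0,0,0.03]],[1,[0.009,-0.033,0],[0,0,0.03]],[1,[0.008,-0.033,0],[0,0,0.03]],[1,[0.006,-0.034,0],[0,0,0.03]],[1,[0.005,-0.034,0],[0,0,0.03]]])

```text
time_s: 7.55
eef_pos: [0.5009, -0.1061, 0.1289]
eef_rot: [0.739, 0.674, 0.003, 0.006]
ft_force: [1.2, -0.5, 0.5]
grip_width: 0.0849
```

>>> send_rows(rows=[[1,[0.004,-0.03,0],[0,0,0.03]],[1,[0,-0.008,0],[0,0,0]],[1,[0,0,0],[0,0,0]]])

```text
time_s: 7.85
eef_pos: [0.4597, -0.0972, 0.1311]
eef_rot: [0.75, 0.662, 0.004, 0.007]
ft_force: [0.9, -0.4, -0.2]
grip_width: 0.0854
```

```bash
python3 - <<'E'
from h import *
import pickle
s=readout.observe()
c=cam('wrist',s); im,d=viewer.grab_frame('wrist'); cv2.imwrite('pics/w4.png',im[:,:,::-1]); pickle.dump((c,d),open('w4.pkl','wb'))
t=cam('top'); im,d=viewer.grab_frame('top'); cv2.imwrite('pics/top1.png',im[:,:,::-1]); pickle.dump((t,d),open('top1.pkl','wb'))
E
python3 boards.py pics/w4.png w4.pkl; python3 boards.py pics/top1.png top1.pkl; python3 plan.py 0.4594 -0.0985 0.048 -7.3 18
```

```text
[ 269    0  118   16 1453] cloud (array([0.4805, 0.0304]), array([0.0066, 0.058 ]), 83.4) orange (array([0.4806, 0.0302]), array([0.006 , 0.0576]), 83.2) zboard 0.072
[ 275   67   92   86 6862] cloud (array([ 0.4719, -0.0172]), array([0.0401, 0.0462]), 87.5) orange (array([ 0.4716, -0.0173]), array([0.0395, 0.0453]), 87.5) zboard 0.0721
[ 272  221   92   67 5964] cloud (array([ 0.4592, -0.0984]), array([0.043 , 0.0541]), 83.1) orange (array([ 0.4589, -0.098 ]), array([0.0422, 0.0533]), 83.0) zboard 0.0721
[ 606  252   34   72 2100] cloud (array([ 0.6468, -0.1457]), array([0.0207, 0.0474]), 6.3) orange (array([ 0.6465, -0.1457]), array([0.0204, 0.0478]), 6.3) zboard 0.0723
[293 252  22  26 412] cloud (array([0.4794, 0.0536]), array([0.0462, 0.0554]), 89.1) orange (array([0.481 , 0.0533]), array([0.0445, 0.054 ]), 86.8) zboard 0.0739
cur [ 0.4609 -0.0976  0.1308] yaw -7.1 t 7.95 n 5 w 0.0853
[-0.000,-0.001,0.017],[0.00,0.00,0.00]
[-0.000,-0.000,0.017],[0.00,0.00,0.00]
[-0.000,-0.000,0.017],[0.00,0.00,0.00]
[-0.000,-0.000,0.017],[0.00,0.00,0.00]
[-0.000,-0.000,0.017],[0.00,0.00,0.00]
```

View pics/w4.png

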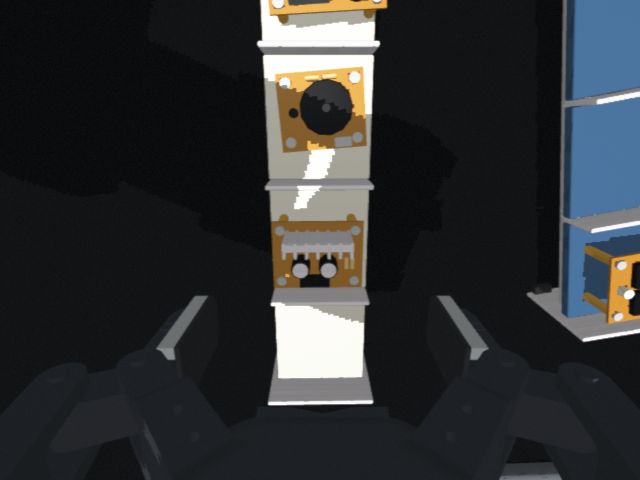

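The counter stands in its bay at (615,280). The amp, at (318,255), is right under the gripper. Descending on it.

>>> send_rows(rows=[[1,[0,-0.001,0.017],[0,0,0]],[1,[0,-0.001,0.018],[0,0,0]],[1,[0,-0.001,0.018],[0,0,0]],[1,[0,-0.001,0.018],[0,0,0]],[1,[0,-0.001,0.008],[0,0,0]]])

```text
time_s: 8.45
eef_pos: [0.4653, -0.1006, 0.0503]
eef_rot: [0.749, 0.663, 0.006, 0.012]
ft_force: [0.2, 0.1, -0.5]
grip_width: 0.0855
```

```bash
python3 plan.py 0.4592 -0.0984 0.049 -7.1 18
```

```text
cur [ 0.4653 -0.1006  0.0503] yaw -6.97 t 8.45 n 1 w 0.0855
[0.001,-0.006,0.001],[0.03,0.01,0.00]
```

>>> send_rows(rows=[[1,[0.001,-0.006,0],[0.03,0.01,0]],[1,[0.001,0,0],[0,0,0]]])

```text
time_s: 8.65
eef_pos: [0.4609, -0.0984, 0.0489]
eef_rot: [0.749, 0.663, -0.001, -0.004]
ft_force: [1.1, -0.7, 0.0]
grip_width: 0.0858
```

```bash
python3 plan.py 0.4592 -0.0984 0.049 -7.1 18
```

```text
cur [ 0.4609 -0.0984  0.0489] yaw -6.94 t 8.65 n 1 w 0.0858
[-0.000,-0.002,-0.000],[-0.01,-0.00,0.00]
```

>>> send_rows(rows=[[0.8,[0,-0.002,0],[-0.01,0,0]],[0.6,[0,0,0],[0,0,0]],[0.4,[0,0,0],[0,0,0]],[0.3,[0,0,0],[0,0,0]],[0.3,[0,0,0],[0,0,0]]])

```text
time_s: 9.15
eef_pos: [0.4607, -0.0986, 0.0502]
eef_rot: [0.748, 0.663, 0.004, 0.003]
ft_force: [0.6, -0.7, -0.1]
grip_width: 0.0523
```

>>> send_rows(rows=[[0.3,[0,0,0],[0,0,0]],[0.3,[0,0,-0.015],[0,0,0]],[0.3,[0,0,-0.025],[0,0,0]],[0.3,[0,0,-0.03],[0,0,0]]])

```text
time_s: 9.55
eef_pos: [0.4584, -0.098, 0.119]
eef_rot: [0.748, 0.663, 0.003, -0.001]
ft_force: [0.5, -0.4, -1.5]
grip_width: 0.052
```

```bash
python3 plan.py 0.6569 -0.0671 0.12 3.2 30;python3 - <<'E'
from h import *
im,d=viewer.grab_frame('wrist'); cv2.imwrite('pics/w5.png',im[:,:,::-1])
E
```

```text
cur [ 0.4584 -0.098   0.119 ] yaw -6.92 t 9.55 n 7 w 0.052
[0.008,0.028,-0.000],[0.00,-0.00,-0.03]
[0.007,0.028,-0.000],[0.00,-0.00,-0.03]
[0.006,0.028,-0.000],[0.00,-0.00,-0.03]
[0.006,0.028,-0.000],[0.00,-0.00,-0.03]
[0.005,0.028,-0.000],[0.00,-0.00,-0.03]
[0.004,0.028,-0.000],[0.00,-0.00,-0.03]
[0.004,0.028,-0.000],[0.00,-0.00,-0.03]
```

View pics/w5.png

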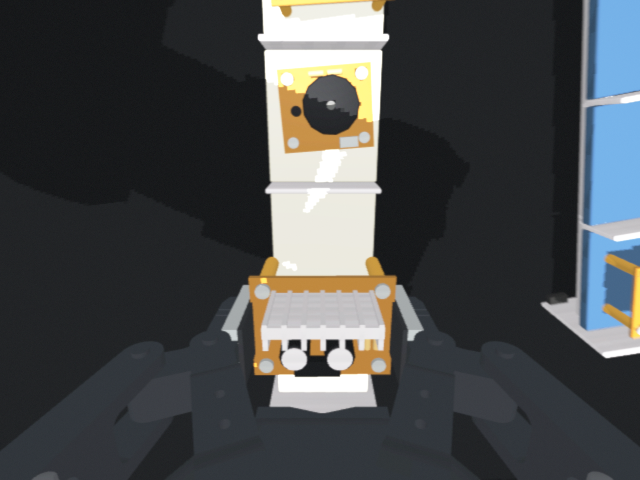

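The amp is held level (322,325). Carrying it to the third bay from the left.

>>> send_rows(rows=[[0.3,[0.008,0.02,0],[0,0,-0.02]],[0.3,[0.007,0.028,0],[0,0,-0.03]],[0.3,[0.006,0.028,0],[0,0,-0.03]],[0.3,[0.006,0.028,0],[0,0,-0.03]],[0.3,[0.005,0.028,0],[0,0,-0.03]]])

```text
time_s: 10.1
eef_pos: [0.5972, -0.0752, 0.1274]
eef_rot: [0.699, 0.715, 0.004, 0.005]
ft_force: [0.5, -1.3, -0.2]
grip_width: 0.0523
```

>>> send_rows(rows=[[0.3,[0.004,0.028,0],[0,0,-0.03]],[0.3,[0.004,0.024,0],[0,0,-0.01]],[0.3,[0,0.008,0],[0,0,0]],[0.3,[0,0,0],[0,0,0]]])

```text
time_s: 10.5
eef_pos: [0.6615, -0.0632, 0.1257]
eef_rot: [0.683, 0.73, 0.004, 0.005]
ft_force: [-0.2, -0.4, -1.2]
grip_width: 0.0522
```

```bash
python3 plan.py 0.6569 -0.0671 0.072 3.2 15
```

```text
cur [ 0.6615 -0.0632  0.1257] yaw 3.8 t 10.5 n 4 w 0.0522
[-0.001,-0.001,0.013],[0.00,0.00,0.00]
[-0.001,-0.001,0.013],[0.00,0.00,0.00]
[-0.001,-0.001,0.013],[0.00,0.00,0.00]
[-0.001,-0.001,0.013],[0.00,0.00,0.00]
```

>>> send_rows(rows=[[0.3,[-0.001,-0.002,0.011],[0,0,0.01]],[0.3,[-0.001,-0.002,0.015],[0.01,0,0]],[0.3,[-0.001,-0.001,0.015],[0,0,0]],[0.3,[-0.001,0,0.011],[0,0,0]],[0.3,[0,0,0],[0,0,0]]])

```text
time_s: 11.0
eef_pos: [0.6532, -0.0682, 0.0675]
eef_rot: [0.688, 0.726, -0.001, -0.001]
ft_force: [-0.3, 0.1, -0.4]
grip_width: 0.0523
```

```bash
python3 plan.py 0.6569 -0.0671 0.0515 3.2 8
```

```text
cur [ 0.6532 -0.0682  0.0675] yaw 3.09 t 11.0 n 3 w 0.0523
[0.000,0.001,0.005],[-0.00,-0.00,-0.00]
[0.000,0.001,0.005],[-0.00,-0.00,-0.00]
[0.000,0.001,0.005],[-0.00,-0.00,-0.00]
```

>>> send_rows(rows=[[0.3,[0.001,0.003,0.005],[0,0,0]],[0.3,[0,0.001,0.005],[0,0,0]],[0.3,[0,0,0.004],[0,0,0]],[0.3,[0,0,0.001],[0,0,0]],[0.3,[0,0,0],[0,0,0]]])

```text
time_s: 11.5
eef_pos: [0.6577, -0.0671, 0.0521]
eef_rot: [0.688, 0.726, -0.001, -0.001]
ft_force: [-0.2, -0.5, -1.2]
grip_width: 0.0522
```

```bash
python3 plan.py 0.6569 -0.0671 0.0502 3.2 8;python3 - <<'E'
from h import *
im,d=viewer.grab_frame('wrist'); cv2.imwrite('pics/w6.png',im[:,:,::-1])
E
```

```text
cur [ 0.6577 -0.0671  0.0521] yaw 3.07 t 11.5 n 1 w 0.0522
[0.000,-0.001,0.002],[-0.00,-0.00,-0.00]
```

View pics/w6.png

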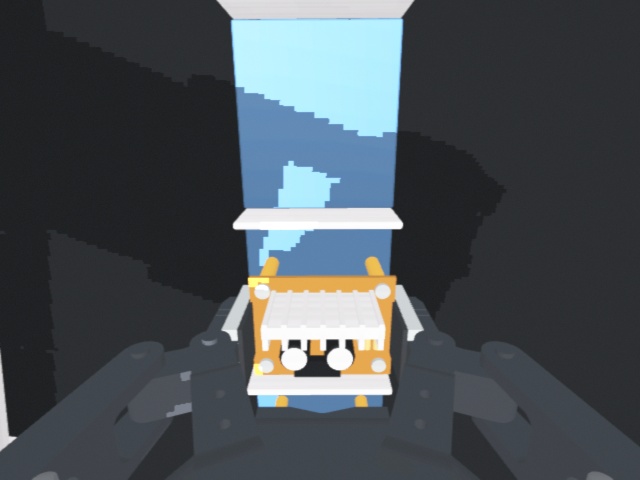

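The amp stands between its dividers at (320,330) over the third bay. Lowering and releasing.

>>> send_rows(rows=[[0.3,[0,-0.001,0.002],[0,0,0]],[0.7,[0,0,0],[0,0,0]],[1,[0,0,0],[0,0,0]],[1,[0,0,0],[0,0,0]]])

```text
time_s: 11.95
eef_pos: [0.657, -0.0672, 0.0511]
eef_rot: [0.688, 0.726, -0.0, 0.0]
ft_force: [0.2, -0.1, -0.2]
grip_width: 0.0851
```

>>> send_rows(rows=[[1,[0,0,-0.01],[0,0,0]],[1,[0,0,-0.03],[0,0,0]],[1,[0,0,-0.035],[0,0,0]]])

```text
time_s: 12.25
eef_pos: [0.6552, -0.0667, 0.1248]
eef_rot: [0.688, 0.726, -0.002, -0.004]
ft_force: [0.8, 0.9, 0.3]
grip_width: 0.0852
```

```bash
python3 plan.py 0.472 -0.0172 0.13 -2.6 35
```

```text
cur [ 0.6552 -0.0667  0.1248] yaw 3.07 t 12.25 n 6 w 0.0852
[0.010,-0.030,-0.001],[-0.00,-0.00,0.02]
[0.009,-0.030,-0.001],[-0.00,-0.00,0.02]
[0.009,-0.030,-0.001],[-0.00,-0.00,0.02]
[0.008,-0.030,-0.001],[-0.00,-0.00,0.02]
[0.008,-0.031,-0.001],[-0.00,-0.00,0.02]
[0.007,-0.031,-0.001],[-0.00,-0.00,0.02]
```

>>> send_rows(rows=[[1,[0.01,-0.02,-0.001],[0,0,0.02]],[1,[0.009,-0.03,0],[0,0,0.02]],[1,[0.009,-0.03,0],[0,0,0.02]],[1,[0.008,-0.03,0],[0,0,0.02]],[1,[0.008,-0.031,0],[0,0,0.01]]])

```text
time_s: 12.75
eef_pos: [0.5145, -0.0247, 0.1352]
eef_rot: [0.721, 0.693, 0.002, 0.004]
ft_force: [-0.0, -0.9, 0.1]
grip_width: 0.0855
```

>>> send_rows(rows=[[1,[0.006,-0.031,0],[0,0,0.01]],[1,[0,-0.014,0],[0,0,0]],[1,[0,0,0],[0,0,0]]])

```text
time_s: 13.05
eef_pos: [0.4653, -0.0151, 0.1376]
eef_rot: [0.725, 0.689, 0.003, 0.005]
ft_force: [0.2, 0.5, 0.6]
grip_width: 0.0852
```

```bash
python3 - <<'E'
from h import *
import pickle
s=readout.observe()
c=cam('wrist',s); im,d=viewer.grab_frame('wrist'); cv2.imwrite('pics/w7.png',im[:,:,::-1]); pickle.dump((c,d),open('w7.pkl','wb'))
E
python3 boards.py pics/w7.png w7.pkl; python3 plan.py 0.472 -0.0172 0.049 -2.6 18
```

```text
[ 290   88  108   90 9177] cloud (array([0.4823, 0.0524]), array([0.0483, 0.0582]), 86.4) orange (array([0.4822, 0.0526]), array([0.0478, 0.0579]), 86.2) zboard 0.0723
[ 292  220   76   64 4613] cloud (array([ 0.4719, -0.0172]), array([0.0408, 0.0462]), 87.6) orange (array([ 0.4716, -0.0169]), array([0.0401, 0.0453]), 87.2) zboard 0.0721
[ 570  277   70   64 3850] cloud (array([ 0.6532, -0.0674]), array([0.0464, 0.0435]), 3.2) orange (array([ 0.6531, -0.0675]), array([0.0464, 0.0432]), 3.3) zboard 0.0723
[611 374  29  31 532] cloud (array([ 0.6789, -0.1273]), array([0.0157, 0.0245]), 38.1) orange (array([ 0.6778, -0.1258]), array([0.0144, 0.0275]), 64.6) zboard 0.0723
cur [ 0.4664 -0.0153  0.1377] yaw -2.91 t 13.1 n 5 w 0.0853
[-0.000,0.001,0.018],[0.00,0.00,-0.00]
[-0.000,0.001,0.018],[0.00,0.00,-0.00]
[-0.000,0.001,0.018],[0.00,0.00,-0.00]
[-0.000,0.001,0.018],[0.00,0.00,-0.00]
[-0.000,0.001,0.018],[0.00,0.00,-0.00]
```

View pics/w7.png

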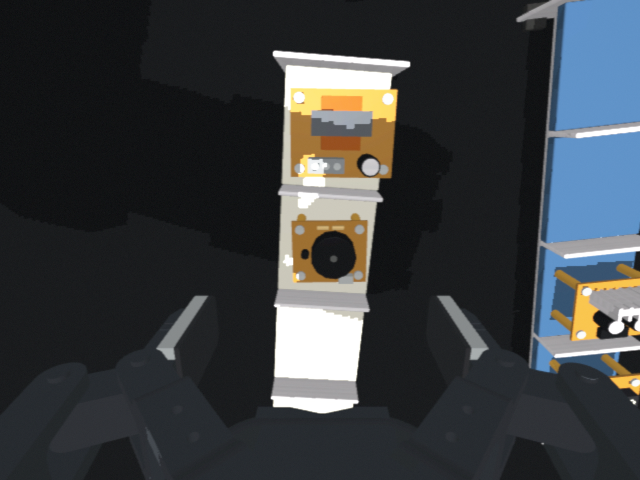

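The supply, at (343,134), measures (0.4823,0.0524). The alarm, at (330,250), is unchanged at (0.472,-0.017). The amp and counter stand in the marking rack on the right. Descending on the alarm.

>>> send_rows(rows=[[1,[0,0,0.018],[0,0,0]],[1,[0,0,0.018],[0,0,0]],[1,[0,0,0.018],[0,0,0]],[1,[0,0,0.018],[0.01,0,0]],[1,[0,0,0.013],[0.01,0,0]]])

```text
time_s: 13.6
eef_pos: [0.4758, -0.018, 0.0535]
eef_rot: [0.725, 0.689, -0.001, 0.004]
ft_force: [0.1, -0.1, -0.3]
grip_width: 0.0855
```

```bash
python3 plan.py 0.472 -0.0172 0.049 -2.6 18
```

```text
cur [ 0.4758 -0.018   0.0535] yaw -2.95 t 13.6 n 1 w 0.0855
[0.001,-0.004,0.004],[0.00,0.01,-0.01]
```

>>> send_rows(rows=[[1,[0.001,-0.004,0.003],[0,0.01,-0.01]],[1,[0,0,0],[0,0,0]]])

```text
time_s: 13.8
eef_pos: [0.4726, -0.0169, 0.0491]
eef_rot: [0.721, 0.693, 0.003, -0.001]
ft_force: [-0.8, -0.3, 0.4]
grip_width: 0.0853
```

```bash
python3 plan.py 0.472 -0.0172 0.049 -2.6 18
```

```text
cur [ 0.4726 -0.0169  0.0491] yaw -2.32 t 13.8 n 1 w 0.0853
[-0.000,-0.001,0.000],[0.00,-0.00,0.00]
```

>>> send_rows(rows=[[0.8,[0,-0.001,0],[0,0,0]],[0.6,[0,0,0],[0,0,0]],[0.4,[0,0,0],[0,0,0]],[0.3,[0,0,0],[0,0,0]],[0.3,[0,0,0],[0,0,0]]])

```text
time_s: 14.3
eef_pos: [0.4729, -0.0173, 0.0515]
eef_rot: [0.721, 0.693, 0.004, 0.001]
ft_force: [-0.7, -0.3, -1.0]
grip_width: 0.0447
```

>>> send_rows(rows=[[0.3,[0,0,0],[0,0,0]],[0.3,[0,0,-0.015],[0,0,0]],[0.3,[0,0,-0.025],[0,0,0]],[0.3,[0,0,-0.03],[0,0,0]]])

```text
time_s: 14.7
eef_pos: [0.4703, -0.017, 0.1203]
eef_rot: [0.721, 0.693, 0.002, -0.002]
ft_force: [0.6, 0.4, -0.3]
grip_width: 0.0442
```

```bash
python3 plan.py 0.6526 0.0088 0.12 3.2 30;python3 - <<'E'
from h import *
im,d=viewer.grab_frame('wrist'); cv2.imwrite('pics/w8.png',im[:,:,::-1])
E
```

```text
cur [ 0.4703 -0.017   0.1203] yaw -2.33 t 14.7 n 7 w 0.0442
[0.005,0.026,0.000],[-0.00,-0.00,-0.01]
[0.004,0.026,0.000],[-0.00,-0.00,-0.01]
[0.004,0.026,0.000],[-0.00,-0.00,-0.01]
[0.004,0.026,0.000],[-0.00,-0.00,-0.01]
[0.003,0.026,0.000],[-0.00,-0.00,-0.01]
[0.003,0.026,0.000],[-0.00,-0.00,-0.01]
[0.003,0.026,0.000],[-0.00,-0.00,-0.01]
```

View pics/w8.png

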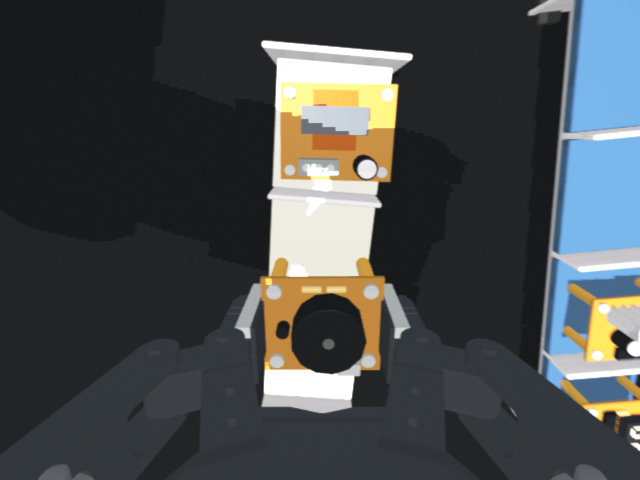

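The alarm is held level (322,325). Carrying it to the second bay from the left.

>>> send_rows(rows=[[0.3,[0.005,0.018,0],[0,0,-0.01]],[0.3,[0.004,0.026,0],[0,0,-0.02]],[0.3,[0.004,0.026,0],[0,0,-0.02]],[0.3,[0.004,0.026,0],[0,0,-0.02]],[0.3,[0.003,0.026,0],[0,0,-0.01]]])

```text
time_s: 15.25
eef_pos: [0.5969, 0.0023, 0.1282]
eef_rot: [0.692, 0.722, 0.004, 0.003]
ft_force: [-0.7, -0.4, 0.3]
grip_width: 0.0441
```

>>> send_rows(rows=[[0.3,[0.003,0.026,0],[0,0,-0.01]],[0.3,[0.002,0.018,0],[0,0,0]],[0.3,[0,0.008,0],[0,0,0]],[0.3,[0,0,0],[0,0,0]]])

```text
time_s: 15.65
eef_pos: [0.6527, 0.0108, 0.1263]
eef_rot: [0.688, 0.726, 0.004, 0.002]
ft_force: [0.4, -0.1, -1.4]
grip_width: 0.044
```

```bash
python3 plan.py 0.6526 0.0088 0.072 3.2 15
```

```text
cur [0.6527 0.0108 0.1263] yaw 3.04 t 15.65 n 4 w 0.044
[-0.001,-0.000,0.014],[0.00,-0.00,-0.00]
[-0.001,-0.000,0.014],[0.00,-0.00,-0.00]
[-0.001,-0.000,0.014],[0.00,-0.00,-0.00]
[-0.001,-0.000,0.014],[0.00,-0.00,-0.00]
```

>>> send_rows(rows=[[0.3,[-0.001,0,0.011],[0,0,0]],[0.3,[-0.001,0,0.015],[0,0,0]],[0.3,[0,0,0.015],[0,0,0]],[0.3,[0,0,0.011],[0,0,0]],[0.3,[0,0,0],[0,0,0]]])

```text
time_s: 16.15
eef_pos: [0.6501, 0.0086, 0.0694]
eef_rot: [0.688, 0.725, 0.003, 0.001]
ft_force: [0.4, -0.3, 0.1]
grip_width: 0.0442
```

```bash
python3 plan.py 0.6526 0.0088 0.053 3.2 8
```

```text
cur [0.6501 0.0086 0.0694] yaw 3.01 t 16.15 n 3 w 0.0442
[0.000,0.001,0.005],[0.00,-0.00,-0.00]
[0.000,0.001,0.005],[0.00,-0.00,-0.00]
[0.000,0.001,0.005],[0.00,-0.00,-0.00]
```

>>> send_rows(rows=[[0.3,[0,0.002,0.005],[0,0,0]],[0.3,[0,0.001,0.005],[0,0,0]],[0.3,[0,0,0.004],[0,0,0]],[0.3,[0,0,0.001],[0,0,0]],[0.3,[0,0,0],[0,0,0]]])

```text
time_s: 16.65
eef_pos: [0.6537, 0.0086, 0.0544]
eef_rot: [0.688, 0.725, 0.004, 0.002]
ft_force: [-0.1, -0.3, -0.8]
grip_width: 0.0441
```

```bash
python3 plan.py 0.6526 0.0088 0.0517 3.2 8;python3 - <<'E'
from h import *
im,d=viewer.grab_frame('wrist'); cv2.imwrite('pics/w9.png',im[:,:,::-1])
E
```

```text
cur [0.6537 0.0086 0.0544] yaw 3.01 t 16.65 n 1 w 0.0441
[0.000,-0.001,0.003],[0.01,-0.00,-0.00]
```

View pics/w9.png

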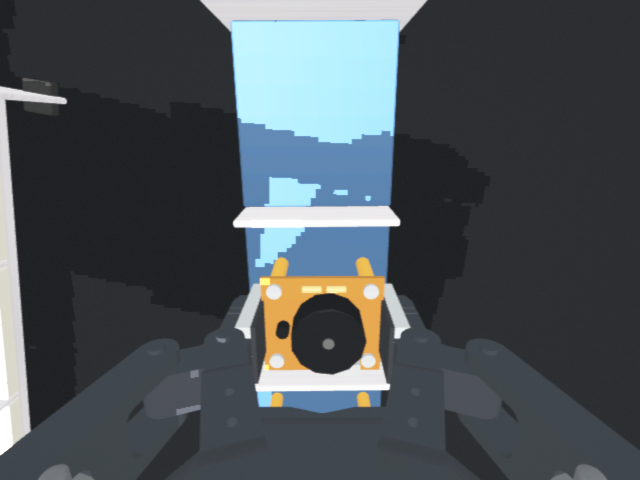

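The alarm is over the second bay (322,325). Lowering 3 mm and releasing.

>>> send_rows(rows=[[0.3,[0,-0.001,0.003],[0,0,0]],[0.3,[0,0,0],[0,0,0]],[0.7,[0,0,0],[0,0,0]],[1,[0,0,0],[0,0,0]],[1,[0,0,0],[0,0,0]]])

```text
time_s: 17.2
eef_pos: [0.6531, 0.0085, 0.0523]
eef_rot: [0.688, 0.725, 0.004, 0.003]
ft_force: [-0.2, 0.7, -0.4]
grip_width: 0.0847
```

>>> send_rows(rows=[[1,[0,0,0],[0,0,0]],[1,[0,0,-0.01],[0,0,0]],[1,[0,0,-0.03],[0,0,0]],[1,[0,0,-0.035],[0,0,0]]])

```text
time_s: 17.6
eef_pos: [0.6505, 0.0086, 0.126]
eef_rot: [0.688, 0.725, 0.002, -0.001]
ft_force: [-0.8, 0.8, -0.2]
grip_width: 0.0851
```

```bash
python3 plan.py 0.4823 0.0524 0.13 -3.7 35
```

```text
cur [0.6505 0.0086 0.126 ] yaw 3.0 t 17.6 n 5 w 0.0851
[0.011,-0.033,-0.001],[0.00,-0.00,0.02]
[0.010,-0.033,-0.001],[0.00,-0.00,0.02]
[0.009,-0.034,-0.001],[0.00,-0.00,0.02]
[0.008,-0.034,-0.001],[0.00,-0.00,0.02]
[0.007,-0.034,-0.001],[0.00,-0.00,0.02]
```

>>> send_rows(rows=[[1,[0.011,-0.02,-0.001],[0,0,0.02]],[1,[0.01,-0.033,0],[0,0,0.03]],[1,[0.009,-0.034,0],[0,0,0.02]],[1,[0.008,-0.034,0],[0,0,0.02]],[1,[0.007,-0.034,0],[0,0,0.02]]])

```text
time_s: 18.1
eef_pos: [0.4959, 0.0532, 0.1345]
eef_rot: [0.729, 0.684, 0.007, 0.006]
ft_force: [0.2, 0.1, -0.1]
grip_width: 0.0853
```

>>> send_rows(rows=[[1,[0.001,-0.018,0],[0,0,0]],[1,[0,0,0],[0,0,0]],[1,[0,0,0],[0,0,0]]])

```text
time_s: 18.4
eef_pos: [0.4747, 0.0565, 0.1369]
eef_rot: [0.729, 0.685, 0.008, 0.007]
ft_force: [0.4, 0.0, -0.3]
grip_width: 0.0857
```

```bash
python3 - <<'E'
from h import *
import pickle
s=readout.observe()
c=cam('wrist',s); im,d=viewer.grab_frame('wrist'); cv2.imwrite('pics/w10.png',im[:,:,::-1]); pickle.dump((c,d),open('w10.pkl','wb'))
E
python3 boards.py pics/w10.png w10.pkl; python3 plan.py 0.4823 0.0524 0.049 -3.7 18
```

```text
[ 283  218   96   82 7066] cloud (array([0.4823, 0.0526]), array([0.0486, 0.0583]), 86.4) orange (array([0.4822, 0.0526]), array([0.0479, 0.0579]), 86.3) zboard 0.0723
[ 558  269   80   63 4170] cloud (array([0.654 , 0.0085]), array([0.0475, 0.0415]), 2.3) orange (array([0.6539, 0.0088]), array([0.0475, 0.041 ]), 2.9) zboard 0.0723
[601 366  39  42 525] cloud (array([ 0.6755, -0.0511]), array([0.0181, 0.0141]), 3.8) orange (array([ 0.6774, -0.0478]), array([0.0114, 0.0221]), 61.5) zboard 0.0722
cur [0.4749 0.0564 0.1368] yaw -3.59 t 18.45 n 5 w 0.0856
[-0.001,0.001,0.018],[0.00,-0.00,0.00]
[-0.001,0.001,0.018],[0.00,-0.00,0.00]
[-0.001,0.001,0.018],[0.00,-0.00,0.00]
[-0.001,0.001,0.018],[0.00,-0.00,0.00]
[-0.001,0.001,0.018],[0.00,-0.00,0.00]
```

View pics/w10.png

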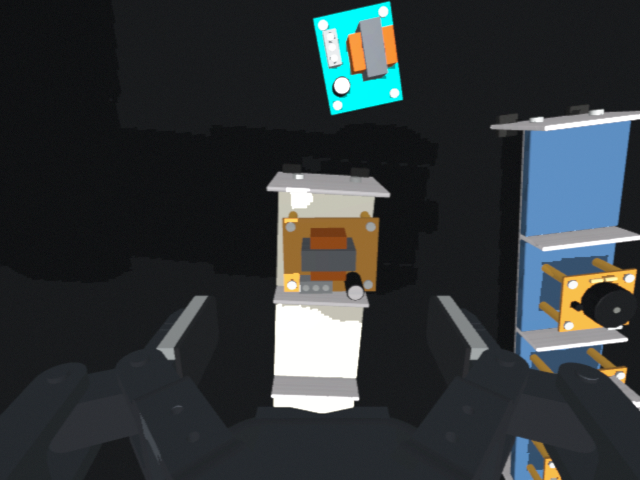

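The brown supply, in the pale rack at (330,255), fits the description. The turquoise one at (358,58) does not. The alarm stands in its bay at (0.654,0.0085). Descending on the supply board.

>>> send_rows(rows=[[1,[-0.001,0.001,0.018],[0.01,0,0]],[1,[-0.001,0.001,0.018],[0.01,0,0]],[1,[-0.001,0,0.018],[0,0,0]],[1,[-0.001,0,0.018],[0.01,0,0]],[1,[0,0,0.012],[0,0,0]]])

```text
time_s: 18.95
eef_pos: [0.4854, 0.0505, 0.0519]
eef_rot: [0.729, 0.684, 0.0, -0.001]
ft_force: [-0.1, -0.0, -0.7]
grip_width: 0.0856
```

```bash
python3 plan.py 0.4823 0.0526 0.049 -3.7 18
```

```text
cur [0.4854 0.0505 0.0519] yaw -3.65 t 18.95 n 1 w 0.0856
[0.002,-0.003,0.003],[-0.00,-0.00,0.00]
```

>>> send_rows(rows=[[1,[0.002,-0.003,0.002],[0,0,0]],[1,[0,0,0],[0,0,0]]])

```text
time_s: 19.15
eef_pos: [0.4836, 0.0523, 0.0484]
eef_rot: [0.73, 0.684, -0.0, -0.002]
ft_force: [0.6, -0.2, -0.6]
grip_width: 0.0855
```

>>> send_rows(rows=[[0.8,[0,0,0],[0,0,0]],[0.6,[0,0,0],[0,0,0]],[0.4,[0,0,0],[0,0,0]],[0.4,[0,0,0],[0,0,0]],[0.4,[0,0,0],[0,0,0]]], force=50)

```text
time_s: 19.65
eef_pos: [0.4849, 0.0522, 0.0506]
eef_rot: [0.729, 0.684, 0.001, -0.0]
ft_force: [0.4, 0.7, -1.9]
grip_width: 0.0556
```

>>> send_rows(rows=[[0.4,[0,0,0],[0,0,0]],[0.4,[0,0,-0.015],[0,0,0]],[0.4,[0,0,-0.025],[0,0,0]],[0.4,[0,0,-0.03],[0,0,0]]])

```text
time_s: 20.05
eef_pos: [0.483, 0.0522, 0.1192]
eef_rot: [0.729, 0.684, -0.002, -0.004]
ft_force: [0.9, 0.4, -1.0]
grip_width: 0.0556
```

```bash
python3 plan.py 0.6484 0.0847 0.12 3.2 30;python3 - <<'E'
from h import *
im,d=viewer.grab_frame('wrist'); cv2.imwrite('pics/w11.png',im[:,:,::-1])
E
```

```text
cur [0.483  0.0522 0.1192] yaw -3.69 t 20.05 n 6 w 0.0556
[0.007,0.027,-0.000],[-0.00,-0.00,-0.02]
[0.007,0.027,-0.000],[-0.00,-0.00,-0.02]
[0.006,0.027,-0.000],[-0.00,-0.00,-0.02]
[0.006,0.028,-0.000],[-0.00,-0.00,-0.02]
[0.005,0.028,-0.000],[-0.00,-0.00,-0.02]
[0.004,0.028,-0.000],[-0.00,-0.00,-0.02]
```

View pics/w11.png

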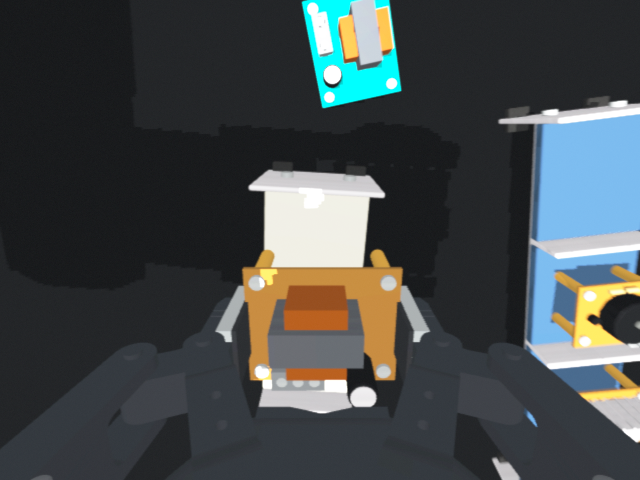

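The supply is held level (320,325). Carrying it to the left-hand bay.

>>> send_rows(rows=[[0.4,[0.007,0.018,0],[0,0,-0.01]],[0.4,[0.007,0.027,0],[0,0,-0.02]],[0.4,[0.006,0.027,0],[0,0,-0.02]],[0.4,[0.006,0.028,0],[0,0,-0.02]],[0.4,[0.005,0.025,0],[0,0,-0.02]]])

```text
time_s: 20.6
eef_pos: [0.6135, 0.0801, 0.1264]
eef_rot: [0.697, 0.717, 0.002, 0.001]
ft_force: [0.7, -0.6, -0.9]
grip_width: 0.0555
```

>>> send_rows(rows=[[0.4,[0.002,0.022,0],[0,0,-0.02]],[0.4,[0.001,0.012,0],[0,0,-0.01]],[0.4,[0,0,0],[0,0,0]],[0.4,[0,0,0],[0,0,0]]])

```text
time_s: 21.0
eef_pos: [0.6502, 0.0851, 0.1239]
eef_rot: [0.685, 0.728, 0.001, 0.0]
ft_force: [-0.3, 0.3, -1.0]
grip_width: 0.0557
```

```bash
python3 plan.py 0.6484 0.0847 0.072 3.2 15
```

```text
cur [0.6502 0.0851 0.1239] yaw 3.46 t 21.0 n 4 w 0.0557
[-0.000,-0.000,0.013],[0.00,-0.00,0.00]
[-0.000,-0.000,0.013],[0.00,-0.00,0.00]
[-0.000,-0.000,0.013],[0.00,-0.00,0.00]
[-0.000,-0.000,0.013],[0.00,-0.00,0.00]
```

>>> send_rows(rows=[[0.4,[0,0,0.011],[0,0,0]],[0.4,[0,0,0.015],[0,0,0]],[0.4,[0,0,0.015],[0,0,0]],[0.4,[0,0,0.008],[0,0,0]],[0.4,[0,0,0],[0,0,0]]])

```text
time_s: 21.5
eef_pos: [0.6466, 0.0847, 0.0714]
eef_rot: [0.686, 0.728, 0.0, -0.001]
ft_force: [0.1, 0.4, -1.6]
grip_width: 0.0558
```

```bash
python3 plan.py 0.6484 0.0847 0.0525 3.2 8
```

```text
cur [0.6466 0.0847 0.0714] yaw 3.38 t 21.5 n 3 w 0.0558
[-0.000,0.001,0.006],[-0.00,-0.00,0.00]
[-0.000,0.001,0.006],[-0.00,-0.00,0.00]
[-0.000,0.001,0.006],[-0.00,-0.00,0.00]
```

>>> send_rows(rows=[[0.4,[0,0.001,0.006],[0,0,0]],[0.4,[0,0.001,0.006],[0,0,0]],[0.4,[0,0,0.005],[0,0,0]],[0.4,[0,0,0.001],[0,0,0]],[0.4,[0,0,0],[0,0,0]]])

```text
time_s: 22.0
eef_pos: [0.6491, 0.0848, 0.0531]
eef_rot: [0.686, 0.728, 0.001, 0.0]
ft_force: [-0.2, -0.7, -1.4]
grip_width: 0.056
```

```bash
python3 plan.py 0.6484 0.0847 0.0506 3.2 8;python3 - <<'E'
from h import *
im,d=viewer.grab_frame('wrist'); cv2.imwrite('pics/w12.png',im[:,:,::-1])
E
```

```text
cur [0.6491 0.0848 0.0531] yaw 3.37 t 22.0 n 1 w 0.056
[-0.000,-0.001,0.003],[0.00,-0.00,0.00]
```

View pics/w12.png

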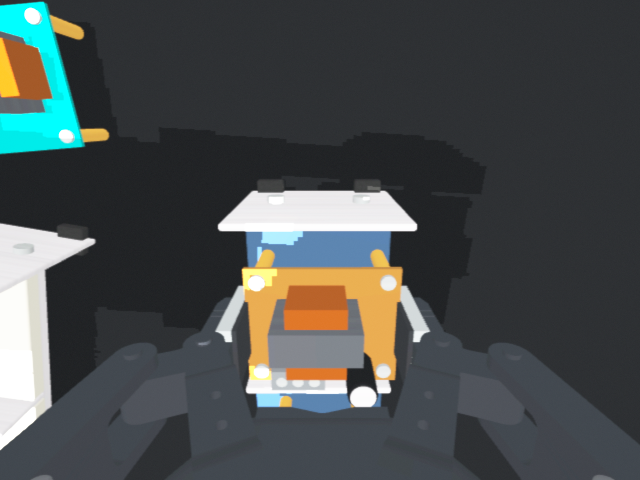

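The supply is in the left bay between cheek and divider (320,325). Lowering, releasing, then rising clear.

>>> send_rows(rows=[[0.4,[0,-0.001,0.003],[0,0,0]],[0.4,[0,0,0],[0,0,0]],[0.8,[0,0,0],[0,0,0]],[1,[0,0,0],[0,0,0]],[1,[0,0,0],[0,0,0]]])

```text
time_s: 22.55
eef_pos: [0.6488, 0.0847, 0.0514]
eef_rot: [0.686, 0.728, 0.002, 0.001]
ft_force: [0.4, -0.7, -0.1]
grip_width: 0.0851
```

>>> send_rows(rows=[[1,[0,0,0],[0,0,0]],[1,[0,0,-0.01],[0,0,0]],[1,[0,0,-0.03],[0,0,0]],[1,[0,0,-0.04],[0,0,0]],[1,[0,0,-0.04],[0,0,0]]])

```text
time_s: 23.05
eef_pos: [0.6462, 0.0846, 0.1717]
eef_rot: [0.686, 0.728, -0.002, -0.003]
ft_force: [0.6, 0.6, 0.3]
grip_width: 0.0852
```

```bash
python3 plan.py 0.56 -0.20 0.25 3.2 45
```

```text
cur [0.6462 0.0846 0.1717] yaw 3.36 t 23.05 n 7 w 0.0852
[-0.040,-0.015,-0.011],[-0.00,-0.00,0.00]
[-0.040,-0.015,-0.011],[-0.00,-0.00,0.00]
[-0.040,-0.015,-0.011],[-0.00,-0.00,0.00]
[-0.040,-0.015,-0.011],[-0.00,-0.00,0.00]
[-0.040,-0.015,-0.011],[-0.00,-0.00,0.00]
[-0.040,-0.015,-0.011],[-0.00,-0.00,0.00]
[-0.040,-0.015,-0.011],[-0.00,-0.00,0.00]
```

>>> send_rows(rows=[[1,[-0.035,-0.015,-0.015],[0,0,0]],[1,[-0.04,-0.015,-0.015],[0,0,0]],[1,[-0.04,-0.015,-0.015],[0,0,0]],[1,[-0.04,-0.015,-0.015],[0,0,0]],[1,[-0.04,-0.015,-0.015],[0,0,0]]])

```text
time_s: 23.55
eef_pos: [0.5829, -0.1158, 0.2588]
eef_rot: [0.683, 0.731, 0.003, 0.003]
ft_force: [0.1, 0.0, 0.0]
grip_width: 0.085
```

>>> send_rows(rows=[[1,[-0.04,-0.01,-0.01],[0,0,0]],[1,[-0.02,0,0],[0,0,0]],[1,[0,0,0],[0,0,0]],[1,[0,0,0],[0,0,0]]])

```text
time_s: 23.95
eef_pos: [0.5745, -0.1834, 0.2756]
eef_rot: [0.685, 0.728, 0.003, 0.007]
ft_force: [-0.5, 0.8, 0.3]
grip_width: 0.0856
```

```bash
cat > fin.py <<'E'
from h import *
import pickle
s=readout.observe(); print(s['eef_pos'],s['time_s'])
c=cam('wrist',s); im,d=viewer.grab_frame('wrist'); cv2.imwrite('pics/w13.png',im[:,:,::-1]); pickle.dump((c,d),open('w13.pkl','wb'))
t=cam('top'); im,d=viewer.grab_frame('top'); cv2.imwrite('pics/top2.png',im[:,:,::-1]); pickle.dump((t,d),open('top2.pkl','wb'))
im,d=viewer.grab_frame('scene'); cv2.imwrite('pics/scene2.png',im[:,:,::-1])
E
python3 fin.py; python3 boards.py pics/w13.png w13.pkl; echo; python3 boards.py pics/top2.png top2.pkl
python3 - <<'E'
import cv2
a=cv2.imread('pics/top2.png')[150:320,230:540]; cv2.imwrite('pics/top2c.png',cv2.resize(a,None,fx=2.5,fy=2.5))
E
```

```text
[ 0.57450677 -0.18342044  0.27555932] 23.95
[398   0  55   8 429] cloud (array([ 0.6555, -0.0089]), array([0.0461, 0.006 ]), 3.3) orange (array([ 0.6554, -0.0089]), array([0.046 , 0.0052]), 3.7) zboard 0.0719
[ 388   53   64   51 3078] cloud (array([ 0.6585, -0.0671]), array([0.0544, 0.0416]), 3.5) orange (array([ 0.6584, -0.0673]), array([0.0544, 0.0413]), 3.5) zboard 0.0723
[ 386  142   55   49 2554] cloud (array([ 0.6633, -0.145 ]), array([0.0502, 0.0459]), 3.4) orange (array([ 0.6633, -0.1451]), array([0.0503, 0.0457]), 3.6) zboard 0.0723
```

View pics/w13.png

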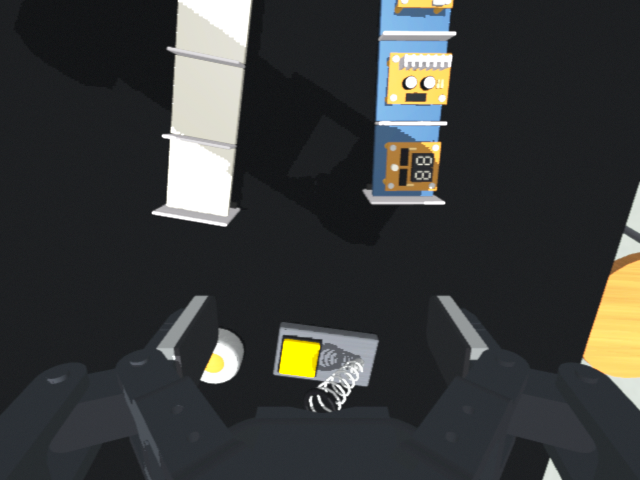

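View pics/top2c.png

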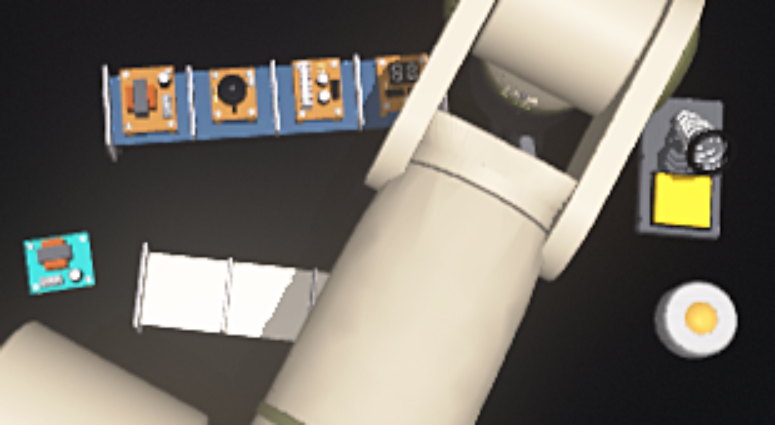

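View pics/scene2.png

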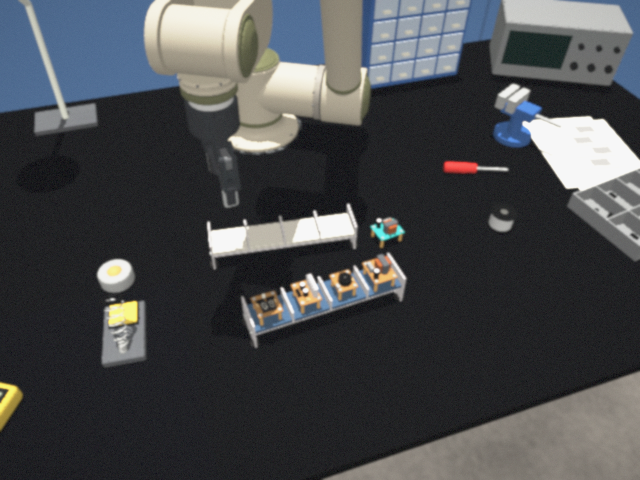

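All four boards stand in the marking rack in the original order. The wrist puts the amp at (0.6585,-0.067) and the counter at (0.663,-0.145), both level. Before handing in, I'll check the supply from the top picture already taken, in the rack frame.

```bash
sed 's/<400: continue/<150: continue/' boards.py > b2.py; python3 b2.py pics/top2.png top2.pkl; python3 b2.py pics/w10.png w10.pkl|head -2
python3 - <<'E'
import numpy as np
a=np.radians(3.2);R=np.array([[np.cos(a),np.sin(a)],[-np.sin(a),np.cos(a)]])
for n,p in dict(amp=(.6585,-.0671),counter=(.6633,-.145),alarm=(.654,.0085)).items(): print(n,(R@(np.array(p)-[.6548,-.0292])).round(4))
E
```

```text
[384 172  16  18 180] cloud (array([ 0.6675, -0.1444]), array([0.0322, 0.0425]), 83.5) orange None zboard 0.0735
[348 174  19  24 347] cloud (array([ 0.657 , -0.0672]), array([0.0406, 0.0535]), 89.4) orange (array([ 0.6579, -0.0671]), array([0.0403, 0.0509]), 89.4) zboard 0.0728
[282 177  19  26 340] cloud (array([0.6486, 0.0816]), array([0.0578, 0.0382]), 5.6) orange (array([0.6487, 0.0822]), array([0.0573, 0.0389]), 5.7) zboard 0.0737
[314 178  19  21 294] cloud (array([0.6517, 0.0088]), array([0.0462, 0.0393]), 3.1) orange (array([0.6522, 0.0091]), array([0.0453, 0.0388]), 3.6) zboard 0.0731
[ 283  218   96   82 7066] cloud (array([0.4823, 0.0526]), array([0.0486, 0.0583]), 86.4) orange (array([0.4822, 0.0526]), array([0.0479, 0.0579]), 86.3) zboard 0.0723
[ 558  269   80   63 4170] cloud (array([0.654 , 0.0085]), array([0.0475, 0.0415]), 2.3) orange (array([0.6539, 0.0088]), array([0.0475, 0.041 ]), 2.9) zboard 0.0723
amp [ 0.0016 -0.038 ]
counter [ 0.002  -0.1161]
alarm [0.0013 0.0377]
```

The supply's box is clipped only by my y < 0.10 filter. Its x and right edge fit a centre near (0.649,0.085). Everything is in place, so I'm handing in.

```bash
python3 -c "
from bench import job,readout
print(readout.observe()['time_s']); print(job.sign_off())"
```

```text
24.1
the job is handed in; nothing more can be done
None
```

All four boards now stand in the marking rack in their original order, left to right: supply, alarm, amp, counter. I moved them one at a time, held by the front and rear edges, and handed the job in at 24.1 s. `sign_off()` gives no verdict, so these are my own last checks:

| Board | x from bay middle | y from bay middle | How measured |
|---|---|---|---|
| Amp | 1.6 mm | 0 mm | wrist camera after placing; agrees with the top camera within 2 mm |
| Counter | 2.0 mm | 2.1 mm | wrist camera after placing |
| Alarm | 1.3 mm | 0.3 mm | wrist camera with the picture edge cutting it slightly; agrees with the top camera within about 2.5 mm |
| Supply | about 0 mm | about 1–2 mm | top camera only; box clipped by my own filter, y inferred from its right edge |

- **Height and squareness:** Every board surface read about 72–74 mm above the table, against 72 expected, so all stand flat on the floor. Amp, counter and alarm are square to within about 1°. The clipped supply box read about 2.5° off.
- **Weaker checks:** In the last top picture the arm partly hid the counter, so I used the wrist reading for it. The supply position is the least certain, but well inside the 15 mm allowed.
- **Left alone:** The soldering-iron stand and the turquoise look-alike appear unmoved in the final pictures. No contact force above about 2 N was reported at the end of any move.

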